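# Set the display turntable's mode switches under their dust cap

### The arm

A 6-joint arm with a two-finger parallel gripper is mounted at the origin on the work surface. World frame = base frame: x ahead of the robot, y to its left, z up, the work surface at z = 0. Lengths are in m, angles in rad, forces in N, time in s.
With the tool pointing down it reaches from about 0.375 to 0.925 m from the base axis. Payload 5.7 kg.
Tool frame: the origin (TCP) lies at the centre of the arm's flange, where the gripper is bolted on; the fingertips stand 173 mm ahead of it and the grasp point (between the pads) lies 155 mm ahead of it; z points along the fingers, y is the direction in which the jaws open and shut (so a half turn about z gives the same grasp; the last joint's range is limited). The gripper opens to 85 mm and grips with 20 to 120 N. Pads are 22 mm wide; open, the fingers measure 114 mm over their backs; the gripper's body (76 mm by 85 mm) begins 54 mm behind the grasp point. The pads swing forward as they close: fully open they stand 13 mm farther back than shut.
Start: joints at [1.038, 0.359, 1.51, -0, 1.272, -0.115], TCP at [0.243, 0.548, 0.405] pointing down, gripper open.
Joint ranges: [-2.97, 2.97], [-1.01, 2.36], [0.21, 2.38], [-0.96, 4.11], [0.2, 2.71], [-2.98, 2.98]. Speed limits (rad/s): [2.39, 2.39, 3.14, 3.14, 3.14, 3.14].

### API

Orientations are given as a unit quaternion [x, y, z, w].
In Python, from workcell import ctrl, cams, ticket gives the robot as it stands.
- The arm moves only by the tool move_arm, never from a script. Its argument "moves" is a list of rows, each an object of numbers: "dx", "dy", "dz": the shift along the tool's x, y, z in mm; "twist": the turn about the tool's z in rad; "gripper": the closure, from -1 (fully open) to 1 (shut). In form: [{"dx": .., "dy": .., "dz": .., "twist": .., "gripper": ..}, ...]. A call has 1 to 12 rows; each row is the pose to reach, as a shift and turn from the pose commanded when the call began, along the tool's axes at that moment; what a row does not reach only later rows make up. A row lasts 1/10 s, in which the tool goes at most 50 mm and 8.59 degrees, less where a joint would pass 70% of its speed; a pose out of reach is approached as far as the arm can. A call with a gripper value outside its range is refused whole. The fingers move at their own pace and stop on an object; "force" is the grip in N (left out, the last holds). Time passes only in rows, so rows that repeat a pose let the fingers close. It gives the time, the measured TCP pose, the force and the opening at its end, in the units of the state.
- ctrl.sense(): the state, without advancing time (a new reading comes with each control period).
- cams.snapshot(name): name is "scene" or "top"; returns a dict with "color" (400x640x3 uint8, red, green, blue), "fx", "fy", "cx", "cy" (pixels), "dist_coeffs" ([k1, k2, p1, p2, k3] as OpenCV has them; the pictures are not rectified), "extrinsics" (4x4, takes a point from world to camera coordinates). Camera axes: x right, y up, looking along -z (the intrinsics and any distortion apply to the point x, -y, -z); pixel columns grow to the right and rows downward; lengths in m; the calibration is good to about 2 mm. A picture is of the moment at which its call begins. There is no depth.
- ticket.sign_off(): hands the job in, once; it reports no verdict.
The state is a dict: "time_s": time; "joint_positions": joint angles; "qvel": joint speeds; "joint_efforts": joint torques, N m; "ee_pos": TCP position; "tool_rot": TCP orientation; "force": force on the tool from outside, world axes, zero at the start; "moment": the same for the moment, N m; "grip_width": finger opening in m.
Only numpy, scipy, OpenCV 4.12 (cv2) and the standard library are available. Lean on these libraries where they do the work, as an engineer would, in place of code of your own. Each camera call takes 0.05 s, during which the arm holds its last target. There are 200 camera calls.

### The job

Take the hook-footed puller from its rack, hook it under the bar of the snug dust cap on the turntable's sloping drive box, pull the cap straight off the panel and set it down on the bare counter without dropping it. With the puller's foot, set the four tiny switches so that, from left to right as seen from the robot, the first and third lean up the slope (on) and the second and fourth lean down the slope (off); then hang the puller back in its rack. Do not touch the cap or the switches with the fingers, do not bump the stand with the arm, and leave the wrench, loupe and jar where they are.

Things in the scene. Friction and masses are not known exactly. Their poses are not given: they have to be found in the camera images.
- stand: Fixed walnut display stand, standing still. Origin on the counter below the middle of its sloping switch panel; z up, x towards the turntable behind, y left. Panel 70 mm up the slope, 110 mm wide, facing -x and up, 35 degrees from level: up-slope u = (cos35, 0, sin35), outward normal n = (-sin35, 0, cos35); its middle is 60 mm up at x=y=0.
- platter (a point): Centre of the top of the stand's round platter: radius 140 mm, 20 mm thick, top 210 mm up, three watches on cushions to 265 mm. Axes as the stand. It stands 162 mm behind the panel's middle, so its edge overhangs the top of the panel: an upright gripper over the switches strikes it; tilt along the panel's normal. Drum below: radius 115 mm, 60 mm high.
- bank (a point): Middle of the top face of the switch block (32 mm up the slope, 54 mm wide, 8 mm proud of the panel along n). Axes as stand. The four switch pivots lie in this face on the line u=0 at y = +18, +6, -6, -18 mm (switches 1 to 4, left to right seen from the robot).
- switch1 (a joint): Angle (rad) of switch 1, at y = +18 mm from bank: plain white paddle 12 mm tall (along n from the pivot), 5 mm wide, 3 mm thick, 12 mm from its neighbour. +0.45: leaning up the slope (on); -0.45: down the slope (off); 0: square to the panel. Snaps over once pushed past 0, then stays; needs under 1 N.
- switch2 (a joint): Angle (rad) of switch 2, at y = +6 mm from bank: plain white paddle 12 mm tall (along n from the pivot), 5 mm wide, 3 mm thick, 12 mm from its neighbour. +0.45: leaning up the slope (on); -0.45: down the slope (off); 0: square to the panel. Snaps over once pushed past 0, then stays; needs under 1 N.
- switch3 (a joint): Angle (rad) of switch 3, at y = -6 mm from bank: plain white paddle 12 mm tall (along n from the pivot), 5 mm wide, 3 mm thick, 12 mm from its neighbour. +0.45: leaning up the slope (on); -0.45: down the slope (off); 0: square to the panel. Snaps over once pushed past 0, then stays; needs under 1 N.
- switch4 (a joint): Angle (rad) of switch 4, at y = -18 mm from bank: plain white paddle 12 mm tall (along n from the pivot), 5 mm wide, 3 mm thick, 12 mm from its neighbour. +0.45: leaning up the slope (on); -0.45: down the slope (off); 0: square to the panel. Snaps over once pushed past 0, then stays; needs under 1 N.
- cap_bar (a point): Centre of the underside of the lifting bar on the loose grey dust cap (about 25 g). Bar 5 by 5 mm, along y, 24 mm of it free between two posts; 11 mm gap between its underside and the cap's flat top, open along the slope. While fitted, this point is 36 mm out from the panel's middle along n, and the axes equal the stand's, so the cap's own upright is (-sin35, 0, cos35) in them.
- cap_middle (a point): Middle of the cap's box: 39 mm along the slope, 61 mm along y, 25 mm along n, open below; bar top 41 mm above its rim. This point is 12.5 mm above the rim, and above the counter when the cap stands rim down. Fitted, it covers the switches with its rim on the panel; two sprung catches grip it: some 3 to 10 N along n, free after about 8 mm.
- puller_grip (a point): Centre of the puller's black square grip (14 by 14 mm, 48 mm tall), the place to hold it (about 60 g). z up the grip, x the way the foot points. Below: a collar (30 mm wide, 4 mm thick, underside 28 mm below this point), then a 6 mm square shaft to the sole, 78 mm below this point. Starts hanging in its rack, upright, x nearly along the rack's x.
- puller_foot (a point): Sole (underside) of the puller's foot, 78 mm below the grip centre and 8 mm ahead of the shaft's axis along x; axes as the grip. The foot is 3.5 mm thick, 4 mm wide and ends 13 mm ahead of the shaft's axis (10 mm past the shaft's face), with a 2 mm high lip on top at its last 2 mm.
- rack_home (a point): Where puller_grip belongs when hung in the fixed rack, 103 mm above the counter. z up, x to the closed rear post (front face 36 mm behind), so the fork is open to -x. Two level brass tines, 16 mm apart, tops 75 mm up, from 20 mm before to 48 mm behind this point; the collar rests on them. Foot plate 8 mm thick, to 30 mm before it.
- wrench_middle (a point): Middle of a brass caseback wrench lying on the counter, 124 by 36 by 13 mm; bystander.
- loupe_middle (a point): Middle of a black loupe, 36 mm wide, 34 mm tall, on the counter; bystander.
- jar_middle (a point): Middle of a small parts jar, 44 mm wide, 50 mm tall, on the counter; bystander.

How it is judged:
By the outcome, as a careful person would: the job done as asked, in the order asked, and still so for the second after the job is handed in, with the robot touching nothing.
It also fails if it takes over 64 s, if anything falls off the work surface, if the arm or the gripper's body presses on something with over 40 N, if the wrist force passes 120 N, or if a joint passes its speed limit or range.

## Working session

There is one attempt and no reset: what is moved stays moved. The work goes in short steps, Python scripts to look and compute and a tool call to move; the robot and the scene stay as the last step left them, time stands still between calls to the robot, and variables do not carry over. Pictures are saved under pics/ and viewed, about 8 in all and at most 12, crops included, and the job is handed in when it is done.

Besides the shell and the picture viewer there is one more tool, called after ">>>" by a JSON object that holds its "api" and its "payload", one argument or row to a line. move_arm: Moves the arm, as the interface text tells. Its arguments: {"type":"object","properties":{"moves":{"type":"array"},"force":{"type":"number"}},"required":["moves"]}

```bash
ls; mkdir -p pics
python3 - <<'E'
from workcell import ctrl,cams
import cv2,numpy as np
for n in("scene","top"):
    s=cams.snapshot(n); cv2.imwrite(f"pics/{n}0.png",s["color"][:,:,::-1]); np.save(f"pics/{n}0.npy",s,allow_pickle=True)
    print(n,[s[k] for k in("fx","fy","cx","cy","dist_coeffs")]);print(np.round(s["extrinsics"],4))
print(ctrl.sense())
E
```

```text
pics
scene [496.22052800640813, 496.22052800640813, 321.1238192546133, 198.96919895529976, array([0.03629489, 0.        , 0.        , 0.        , 0.        ])]
[[ 0.9416  0.3365  0.0116 -0.492 ]
 [-0.2944  0.806   0.5136  0.0877]
 [ 0.1635 -0.487   0.858  -1.4756]
 [ 0.      0.      0.      1.    ]]
top [415.6158690216134, 415.6158690216134, 318.8373104887453, 197.39844848134135, array([-0.09258698,  0.        ,  0.        ,  0.        ,  0.        ])]
[[-0.0279 -0.9994 -0.0191  0.0388]
 [ 0.9914 -0.0301  0.1273 -0.5486]
 [-0.1278 -0.0154  0.9917 -1.3693]
 [ 0.      0.      0.      1.    ]]
{'time_s': 0.1, 'joint_positions': array([ 1.03789659e+00,  3.59471007e-01,  1.51130190e+00,  7.18095235e-07,
        1.27252595e+00, -1.15112388e-01]), 'qvel': array([ 0.00011585, -0.00156937, -0.00205276,  0.00173723, -0.00074518,
        0.00043328]), 'joint_efforts': array([ 3.67922767e-04, -5.28647733e+01, -2.79352748e+01, -2.65852004e-04,
        5.04415642e-03, -4.59614444e-05]), 'ee_pos': array([0.24329628, 0.54811456, 0.40392325]), 'tool_rot': array([ 2.07377781e-01,  9.78260562e-01, -8.08599515e-04, -2.71923085e-04]), 'force': array([-0.69539023, -0.14739602,  0.09424132]), 'moment': array([0.02687417, 0.03617493, 0.00528804]), 'grip_width': 0.08537078821191285}
```

View pics/scene0.png

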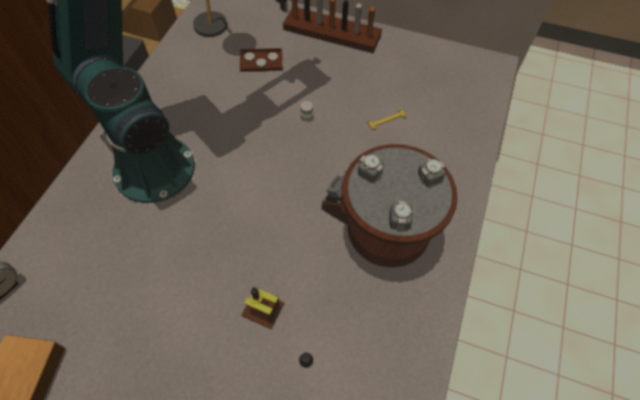

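View pics/top0.png

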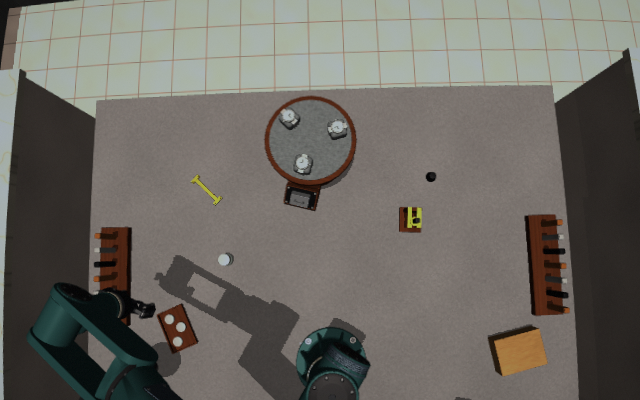

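The scene view shows the stand at about (400,200), with the panel at (337,200), the rack at (263,307), the loupe at (306,359), the wrench at (387,119) and the jar at (306,109). The top view has the platter at (310,140), the cap at (302,197), the rack at (411,218), the loupe at (431,176) and the jar at (225,259). I'll zoom in for finer pixel positions.

```bash
cat > h.py <<'E'
import numpy as np,cv2
from scipy.spatial.transform import Rotation as R
def load(n): return np.load(f"pics/{n}.npy",allow_pickle=True).item()
def proj(s,P):
    P=np.atleast_2d(P);c=P@s["extrinsics"][:3,:3].T+s["extrinsics"][:3,3]
    K=np.array([[s["fx"],0,s["cx"]],[0,s["fy"],s["cy"]],[0,0,1.]])
    return cv2.projectPoints((c*[1,-1,-1])[:,None],np.zeros(3),np.zeros(3),K,s["dist_coeffs"])[0][:,0]
def plane(s,px,z):
    K=np.array([[s["fx"],0,s["cx"]],[0,s["fy"],s["cy"]],[0,0,1.]])
    u=cv2.undistortPoints(np.float64(px).reshape(-1,1,2),K,s["dist_coeffs"])[:,0]
    E=s["extrinsics"];d=np.c_[u[:,0],-u[:,1],-np.ones(len(u))]@E[:3,:3];o=-E[:3,:3].T@E[:3,3]
    return o+d*((z-o[2])/d[:,2])[:,None]
def crop(im,x,y,w,h,k): # rgb crop upscaled with ticks
    c=cv2.resize(im[y:y+h,x:x+w,::-1],None,fx=k,fy=k,interpolation=cv2.INTER_CUBIC)
    for i in range(-x%10,w,10): cv2.putText(c,str(x+i),(i*k,8),0,.3,(0,255,255),1);cv2.line(c,(i*k,9),(i*k,13),(0,255,255),1)
    for i in range(-y%10,h,10): cv2.putText(c,str(y+i),(0,i*k+3),0,.3,(0,255,255),1)
    return c
E
python3 - <<'E'
from h import *
t,s=load("top0")["color"],load("scene0")["color"]
a=np.vstack([crop(t,278,172,50,50,8)[:300],crop(t,390,200,50,37,8)])[:600]
b=np.vstack([crop(s,318,165,50,37,8),crop(s,238,282,50,50,8)[:304]])[:600]
a=a[:596];b=b[:596]
im=np.hstack([a,b]);cv2.imwrite("pics/m1.png",np.clip(im*1.5,0,255));print(im.shape)
for n,c in(("top0",(310.5,140)),("scene0",(400,191))): print(plane(load(n),c,.21))
print(plane(load("top0"),[(431,176)],.034),plane(load("scene0"),[(306,357)],.034))
E
```

```text
(596, 800, 3)
[[0.70224952 0.04040773 0.21      ]]
[[0.70795452 0.03976612 0.21      ]]
[[ 0.611658   -0.36182671  0.034     ]] [[ 0.61511565 -0.3656175   0.034     ]][ WARN:0@0.567] global loadsave.cpp:1063 imwrite_ Unsupported depth image for selected encoder is fallbacked to CV_8U.
```

View pics/m1.png

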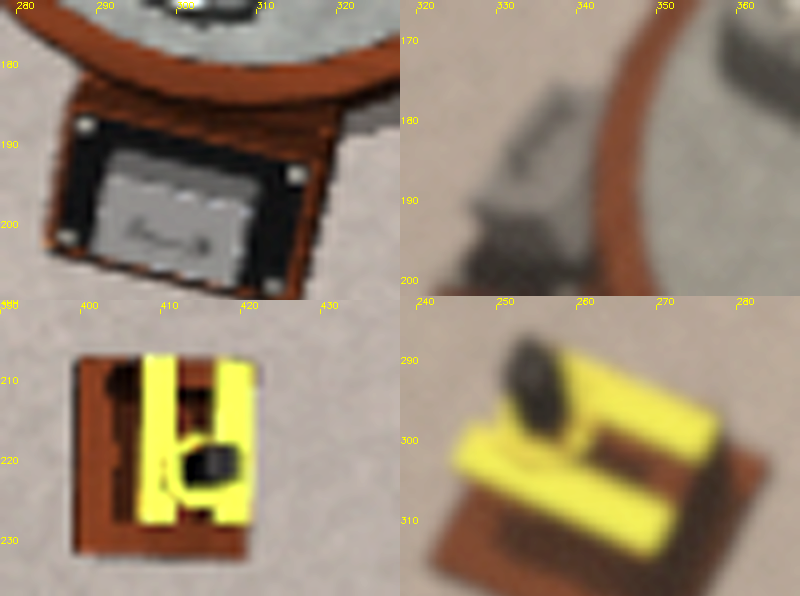

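The crops show, in the top view, cap top-face corners near (291,193.5), (309.3,197.6), (308,208) and (289.5,203.3). The rack tines run from row 207 to 228 with the gap centre at column 414.5, and the grip sits at (417,220). The fork opens towards the robot.

```bash
cat > m.py <<'E'
from h import *
from scipy.optimize import least_squares
c35,s35=np.cos(np.radians(35)),np.sin(np.radians(35))
T,S=load("top0"),load("scene0")
for s in(T,S): E=s["extrinsics"];print("cam",-E[:3,:3].T@E[:3,3])
def stand(p,loc): # p=x,y,yaw ; loc (N,3) in stand axes
    return R.from_euler("z",p[2]).apply(loc)+[p[0],p[1],0]
def pan(u,y,n): return [u*c35-n*s35,y,.06+u*s35+n*c35]
# platter rim radial profiles
def rim(s,c0):
    im=s["color"].astype(float);m=cv2.GaussianBlur(im[:,:,0]-im[:,:,2],(3,3),0);out=[]
    for a in np.radians(np.arange(0,360,6)):
        r=np.arange(30,80,.25);q=c0+np.outer(r,[np.cos(a),np.sin(a)])
        v=cv2.remap(m.astype(np.float32),q[:,0].astype(np.float32).reshape(1,-1),q[:,1].astype(np.float32).reshape(1,-1),1)[0]
        k=v>0.5*v.max()
        i=np.argmax(k);j=i+np.argmax(~k[i:]); out.append((a,r[j],v.max(),r[j]-r[i]))
    return np.array(out)
def circ(cx,cy,z,rr=.14):
    t=np.linspace(0,2*np.pi,360);return np.c_[cx+rr*np.cos(t),cy+rr*np.sin(t),0*t+z]
for n,s,c0 in(("top",T,np.array([310.5,140.])),("scene",S,np.array([400.,191.]))):
    o=rim(s,c0);
    def res(p,full=False):
        h=cv2.convexHull(np.vstack([proj(s,circ(*p,.21)),proj(s,circ(*p,.19))]).astype(np.float32))
        q=c0+o[:,1:2]*np.c_[np.cos(o[:,0]),np.sin(o[:,0])]
        return np.array([cv2.pointPolygonTest(h,(float(a),float(b)),True) for a,b in q])
    f=least_squares(res,[.705,.04],loss="soft_l1",f_scale=.4,diff_step=1e-3)
    print(n,f.x,np.round(res(f.x),1))
capT=np.array([(291.1,193.5),(309.3,197.6),(308,207.9),(289.5,203.3)]);capL=np.array([pan(u,y,.025) for u,y in((.0195,.0305),(.0195,-.0305),(-.0195,-.0305),(-.0195,.0305))])
panT=np.array([(283.5,203.5),(316,210)]);panL=np.array([pan(-.035,.055,0),pan(-.035,-.055,0)])
f=least_squares(lambda p:np.r_[(proj(T,stand(p,capL))-capT).ravel()],[.54,.06,0])
print("cap top",f.x,np.round(f.fun,1)); print(np.round(proj(T,stand(f.x,panL)),1), "pl",stand(f.x,np.array([[.162,0,.21]])))
print("scene cap proj",np.round(proj(S,stand(f.x,capL)),1))
# rack
g=plane(T,[(414.7,207),(414.4,227.9)],.075);print("rack top cam far,near",g)
g2=plane(S,[(276.9,299.8),(271.1,311.6),(245.6,300.8)],.075);print("scene",g2,(g2[0]+g2[1])/2)
print("griptop",plane(T,[(418,220)],.127),plane(S,[(253.5,291)],.127))
E
python3 m.py
```

```text
cam [3.69963119e-01 1.25164369e-03 1.42846855e+00]
cam [ 0.73030569 -0.62377236  1.22665946]
top [0.70619506 0.04246048] [ 0.2  0.1 -0.   0.2  0.2  0.5  0.7  0.7  0.7  0.7  0.9  0.7  0.9  0.7
  0.8  0.6  0.4  0.5  0.4 -0.   0.6  0.7  0.3  0.6  0.1  0.2  0.1  0.2
  0.3  0.4  0.4  0.4  0.3  0.5  0.4  0.5  0.4  0.4  0.5  0.6  0.8  0.6
  0.5  0.5  0.7  0.4  0.6  0.4  0.4  0.5  0.6  0.4  0.4  0.5  0.3  0.4
  0.4  0.1  0.3  0.3]
scene [0.70398562 0.04974553] [ -0.   -0.6  -0.3  -1.   -1.4  -1.2  -0.7  -0.5   0.2  -0.   -0.   -0.5
   0.1  -0.2   0.3   0.4  -0.    0.4   0.5   0.2   0.5   0.5   0.6   0.3
   0.3   0.4  -0.   -4.7  -8.1   0.1  -0.1  -0.1   0.2  -0.3  -0.8  -0.3
  -0.6   8.1   0.3  -0.    0.6 -25.3 -23.3 -24.8 -27.3 -25.3   0.1   0.2
   6.7   6.9   0.2   0.9   0.1  12.2   9.   21.1   6.    0.4   0.    0.1]
cap top [ 0.54890471  0.08219477 -0.25518125] [ 0.2 -0.1  0.2 -0.1 -0.4 -0.1  0.1  0.4]
[[283.4 202.5]
 [315.2 209.8]] pl [[0.70565875 0.04130261 0.21      ]]
scene cap proj [[347.4 177. ]
 [335.2 192.6]
 [325.2 191.2]
 [337.4 176. ]]
rack top cam far,near [[ 0.50316673 -0.29085742  0.075     ]
 [ 0.43484895 -0.28610027  0.075     ]]
scene [[ 0.50610338 -0.27272545  0.075     ]
 [ 0.50421862 -0.30425165  0.075     ]
 [ 0.4364979  -0.30042193  0.075     ]] [ 0.505161   -0.28848855  0.075     ]
griptop [[ 0.45675069 -0.28777002  0.127     ]] [[ 0.45725744 -0.28735303  0.127     ]]
```

```bash
cat > go.py <<'E'
import sys
from h import *
from workcell import ctrl
def go(targets,yaw=None):
    """world TCP targets -> mm shifts in the present tool axes, twist to tool-x yaw"""
    s=ctrl.sense();r=R.from_quat(s["tool_rot"]);x=r.apply([1,0,0]);y0=np.arctan2(x[1],x[0])
    print("t",round(s["time_s"],2),"p",np.round(s["ee_pos"],4),"yaw",round(y0,3),"j",np.round(s["joint_positions"],2),"F",np.round(s["force"],1),"M",np.round(s["moment"],2),"w",round(s["grip_width"],4),"tilt",np.round(r.apply([0,0,1])[:2],4))
    for t in targets: print("  d",np.round(r.inv().apply(np.array(t)-s["ee_pos"])*1e3,1))
    if yaw is not None: print("  twist",round(y0-yaw,3))
E
python3 -c "
from go import *
go([(.43,.10,.45),(.456,-.2875,.40)],-.07)"
```

```text
t 0.1 p [0.2433 0.5481 0.4039] yaw 2.724 j [ 1.04  0.36  1.51  0.    1.27 -0.12] F [-0.7 -0.1  0.1] M [0.03 0.04 0.01] w 0.0854 tilt [-0.0009 -0.0015]
  d [-352.5 -333.9  -45.6]
  d [-533.5 -677.4    5. ]
  twist 2.794
```

>>> {"api": "move_arm", "payload": {
  "moves": [
    {"dx": -352,"dy": -334,"dz": -46,"twist": 2.79,"gripper": -1},
    {"dx": -352,"dy": -334,"dz": -46,"twist": 2.79,"gripper": -1},
    {"dx": -352,"dy": -334,"dz": -46,"twist": 2.79,"gripper": -1},
    {"dx": -352,"dy": -334,"dz": -46,"twist": 2.79,"gripper": -1},
    {"dx": -352,"dy": -334,"dz": -46,"twist": 2.79,"gripper": -1},
    {"dx": -352,"dy": -334,"dz": -46,"twist": 2.79,"gripper": -1},
    {"dx": -352,"dy": -334,"dz": -46,"twist": 2.79,"gripper": -1},
    {"dx": -352,"dy": -334,"dz": -46,"twist": 2.79,"gripper": -1},
    {"dx": -352,"dy": -334,"dz": -46,"twist": 2.79,"gripper": -1},
    {"dx": -352,"dy": -334,"dz": -46,"twist": 2.79,"gripper": -1},
    {"dx": -533,"dy": -677,"dz": 5,"twist": 2.79,"gripper": -1},
    {"dx": -533,"dy": -677,"dz": 5,"twist": 2.79,"gripper": -1}
  ]
}}

```text
time_s: 1.3
ee_pos: [0.4365, -0.0004, 0.4377]
tool_rot: [0.896, 0.443, 0.0, 0.0]
force: [1.3, -0.5, -0.1]
grip_width: 0.085
```

```bash
python3 -c "
from go import *
go([(.456,-.2875,.40)],-.07)"
```

```text
t 1.3 p [ 4.365e-01 -4.000e-04  4.377e-01] yaw 0.918 j [-0.16  0.08  1.79 -0.    1.26  0.49] F [ 1.3 -0.5 -0.1] M [-0.02  0.01  0.02] w 0.085 tilt [ 0.0008 -0.0001]
  d [-216.2  189.8   37.7]
  twist 0.988
```

>>> {"api": "move_arm", "payload": {
  "moves": [
    {"dx": -216,"dy": 190,"dz": 38,"twist": 0.99,"gripper": -1},
    {"dx": -216,"dy": 190,"dz": 38,"twist": 0.99,"gripper": -1},
    {"dx": -216,"dy": 190,"dz": 38,"twist": 0.99,"gripper": -1},
    {"dx": -216,"dy": 190,"dz": 38,"twist": 0.99,"gripper": -1},
    {"dx": -216,"dy": 190,"dz": 38,"twist": 0.99,"gripper": -1},
    {"dx": -216,"dy": 190,"dz": 38,"twist": 0.99,"gripper": -1},
    {"dx": -216,"dy": 190,"dz": 38,"twist": 0.99,"gripper": -1},
    {"dx": -216,"dy": 190,"dz": 38,"twist": 0.99,"gripper": -1},
    {"dx": -216,"dy": 190,"dz": 38,"twist": 0.99,"gripper": -1},
    {"dx": -216,"dy": 190,"dz": 38,"twist": 0.99,"gripper": -1}
  ]
}}

```text
time_s: 2.3
ee_pos: [0.4577, -0.2846, 0.3997]
tool_rot: [0.999, -0.032, -0.0, -0.0]
force: [0.2, 0.6, 0.5]
grip_width: 0.0854
```

Run:
```python
from go import *
from workcell import cams
go([(.456,-.2875,.274)],-.07)
for n in("scene","top"):
    s=cams.snapshot(n);np.save(f"pics/{n}1.npy",s,allow_pickle=True)
g=load("scene1")["color"]; t=load("top1")["color"]
cv2.imwrite("pics/m2.png",np.hstack([crop(g,225,250,66,66,6),crop(t,380,185,66,66,6)])*1)
```

```text
t 2.3 p [ 0.4577 -0.2846  0.3997] yaw -0.063 j [-0.68  0.28  1.65  0.    1.22  0.95] F [0.2 0.6 0.5] M [ 0.02 -0.01  0.01] w 0.0854 tilt [-0.0003  0.0004]
  d [ -1.4   3.1 125.7]
  twist 0.007
```

View pics/m2.png

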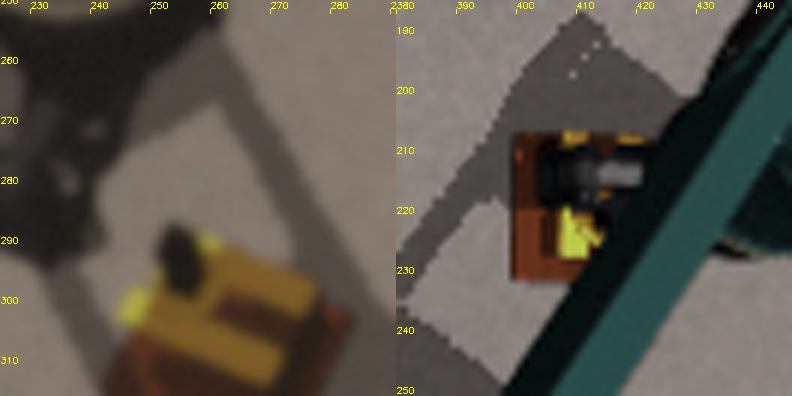

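The scene view shows the puller grip at (253,290), upright in the fork, with the gripper poised above it.

>>> {"api": "move_arm", "payload": {
  "moves": [
    {"dx": -1.5,"dy": 3,"dz": 50,"twist": 0,"gripper": -1},
    {"dx": -1.5,"dy": 3,"dz": 90,"twist": 0,"gripper": -1},
    {"dx": -1.5,"dy": 3,"dz": 115,"twist": 0,"gripper": -0.5},
    {"dx": -1.5,"dy": 3,"dz": 125,"twist": 0,"gripper": 0},
    {"dx": -1.5,"dy": 3,"dz": 125,"twist": 0,"gripper": 0.5},
    {"dx": -1.5,"dy": 3,"dz": 125,"twist": 0,"gripper": 1},
    {"dx": -1.5,"dy": 3,"dz": 125,"twist": 0,"gripper": 1},
    {"dx": -1.5,"dy": 3,"dz": 125,"twist": 0,"gripper": 1}
  ],
  "force": 30
}}

```text
time_s: 3.2
ee_pos: [0.4566, -0.2887, 0.2761]
tool_rot: [0.999, -0.033, 0.001, 0.001]
force: [-0.2, 0.0, -1.7]
grip_width: 0.0129
```

```bash
python3 -c "
from go import *
go([(.456,-.2875,.274)],-.07)"
```

```text
t 3.2 p [ 0.4566 -0.2887  0.2761] yaw -0.066 j [-0.69  0.43  1.78 -0.    0.93  0.95] F [-0.2  0.  -1.7] M [-0.02 -0.03  0.01] w 0.0129 tilt [ 0.002  -0.0018]
  d [-0.7 -1.2  2.1]
  twist 0.004
```

>>> {"api": "move_arm", "payload": {
  "moves": [
    {"dx": 0,"dy": 0,"dz": 0,"twist": 0,"gripper": 1},
    {"dx": 0,"dy": 0,"dz": 0,"twist": 0,"gripper": 1},
    {"dx": 0,"dy": 0,"dz": -15,"twist": 0,"gripper": 1},
    {"dx": 0,"dy": 0,"dz": -50,"twist": 0,"gripper": 1},
    {"dx": 0,"dy": 0,"dz": -90,"twist": 0,"gripper": 1},
    {"dx": 0,"dy": 0,"dz": -110,"twist": 0,"gripper": 1},
    {"dx": 0,"dy": 0,"dz": -110,"twist": 0,"gripper": 1}
  ],
  "force": 120
}}

```text
time_s: 3.9
ee_pos: [0.457, -0.2892, 0.3882]
tool_rot: [0.999, -0.033, 0.003, 0.002]
force: [0.8, -0.4, -0.7]
grip_width: 0.0112
```

```bash
cat >> go.py <<'E'
ST=[.549,.082,-.2552]; OFF=.251
def foot(xl,yl,sole,flip=0):
    """shaft axis (mm, stand axes) and sole height -> TCP"""
    v=R.from_euler("z",ST[2]).apply([xl/1e3,yl/1e3,0]);return [v[0]+ST[0],v[1]+ST[1],sole/1e3+OFF]
E
python3 -c "
from go import *
go([foot(-120,0,130),foot(-68,0,100)],ST[2])"
```

```text
t 3.9 p [ 0.457  -0.2892  0.3882] yaw -0.066 j [-0.69  0.29  1.66 -0.    1.18  0.95] F [ 0.8 -0.4 -0.7] M [ 0.02 -0.04 -0.01] w 0.0112 tilt [ 0.0054 -0.0046]
  d [ -50.6 -399.     5.2]
  d [ 3.000e-01 -3.894e+02  3.560e+01]
  twist 0.189
```

>>> {"api": "move_arm", "payload": {
  "moves": [
    {"dx": -50,"dy": -399,"dz": 5,"twist": 0.19,"gripper": 1},
    {"dx": -50,"dy": -399,"dz": 5,"twist": 0.19,"gripper": 1},
    {"dx": -50,"dy": -399,"dz": 5,"twist": 0.19,"gripper": 1},
    {"dx": -50,"dy": -399,"dz": 5,"twist": 0.19,"gripper": 1},
    {"dx": -50,"dy": -399,"dz": 5,"twist": 0.19,"gripper": 1},
    {"dx": -50,"dy": -399,"dz": 5,"twist": 0.19,"gripper": 1},
    {"dx": -50,"dy": -399,"dz": 5,"twist": 0.19,"gripper": 1},
    {"dx": -50,"dy": -399,"dz": 5,"twist": 0.19,"gripper": 1},
    {"dx": -50,"dy": -399,"dz": 5,"twist": 0.19,"gripper": 1},
    {"dx": 0,"dy": -389,"dz": 35,"twist": 0.19,"gripper": 1},
    {"dx": 0,"dy": -389,"dz": 35,"twist": 0.19,"gripper": 1},
    {"dx": 0,"dy": -389,"dz": 35,"twist": 0.19,"gripper": 1}
  ]
}}

```text
time_s: 5.1
ee_pos: [0.4823, 0.0988, 0.3478]
tool_rot: [0.992, -0.128, -0.002, 0.001]
force: [0.0, 0.6, -0.7]
grip_width: 0.011
```

Run:
```python
from go import *
from workcell import cams
go([foot(-68,0,74)],ST[2])
for n in("scene","top"):
    s=cams.snapshot(n);np.save(f"pics/{n}2.npy",s,allow_pickle=True)
g=load("scene2");t=load("top2");p=ctrl.sense()["ee_pos"]
for s in(g,t): print(np.round(proj(s,[p-[0,0,OFF],p-[0,0,.223],p-[0,0,.149-.0]]),1))
a=crop(g["color"],275,150,80,75,8)[:600,:400*2//2*1] if 0 else crop(g["color"],290,150,64,75,6)
b=crop(t["color"],265,165,64,75,6)
cv2.imwrite("pics/m3.png",np.clip(np.hstack([a,b])*1.4,0,255).astype(np.uint8))
```

```text
t 5.1 p [0.4823 0.0988 0.3478] yaw -0.257 j [ 0.06  0.27  1.81 -0.    1.07  1.89] F [ 0.   0.6 -0.7] M [-0.05  0.04  0.03] w 0.011 tilt [-0.0033 -0.0007]
  d [ 0.8 -0.6 22.8]
  twist -0.002
[[319.4 171.2]
 [319.5 165.3]
 [319.8 148.8]]
[[295.4 216.8]
 [294.7 216.1]
 [292.8 214. ]]
```

View pics/m3.png

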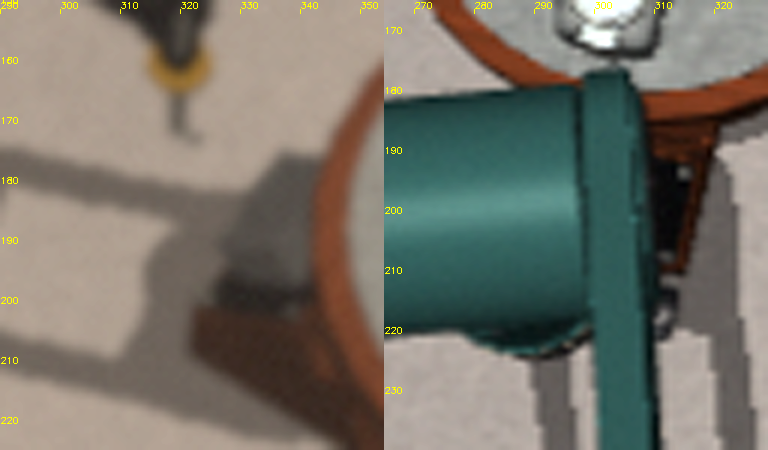

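The scene view shows the puller shaft at (318.5,172), foot tip at (322.5,172.5) pointing to the cap, whose corners sit at (336.5,175.5) and (326.5,189.5). The foot is about a pixel from its predicted position.

Run:
```python
from go import *
go([foot(-68,2,74),foot(-50,2,76),foot(-36,2,78)],ST[2])
```

```text
t 5.2 p [0.481  0.0991 0.3489] yaw -0.257 j [ 0.06  0.27  1.81 -0.    1.07  1.89] F [-0.2  0.6 -0.3] M [-0.02  0.02 -0.02] w 0.0114 tilt [-0.0029 -0.0003]
  d [ 2.2 -2.7 23.9]
  d [20.2 -2.7 21.9]
  d [34.2 -2.8 19.8]
  twist -0.002
```

>>> {"api": "move_arm", "payload": {
  "moves": [
    {"dx": 1.5,"dy": -2.5,"dz": 12,"twist": 0,"gripper": 1},
    {"dx": 1.5,"dy": -2.5,"dz": 24,"twist": 0,"gripper": 1},
    {"dx": 10,"dy": -2.5,"dz": 23,"twist": 0,"gripper": 1},
    {"dx": 20,"dy": -2.5,"dz": 22,"twist": 0,"gripper": 1},
    {"dx": 28,"dy": -2.5,"dz": 21,"twist": 0,"gripper": 1},
    {"dx": 34,"dy": -2.5,"dz": 20,"twist": 0,"gripper": 1},
    {"dx": 34,"dy": -2.5,"dz": 20,"twist": 0,"gripper": 1},
    {"dx": 34,"dy": -2.5,"dz": 20,"twist": 0,"gripper": 1}
  ]
}}

```text
time_s: 6.0
ee_pos: [0.5154, 0.0935, 0.3298]
tool_rot: [0.992, -0.128, -0.0, 0.0]
force: [0.0, -0.3, -1.2]
grip_width: 0.0115
```

```bash
cat >> go.py <<'E'
def avg(k=4,cam="scene"):
    """mean TCP position over k camera periods; returns last picture"""
    from workcell import cams
    P=[];F=[]
    for _ in range(k): pic=cams.snapshot(cam);q=ctrl.sense();P.append(q["ee_pos"]);F.append(q["force"])
    P=np.array(P);m=P.mean(0);v=R.from_euler("z",-ST[2]).apply(m-[*ST[:2],OFF])*1e3
    print("avg",np.round(m,4),"sd",np.round(P.std(0)*1e3,1),"axis/sole in stand mm",np.round(v,1),"F",np.round(np.mean(F,0),1));return m,pic
E
python3 - <<'E'
from go import *
go([])
m,s=avg();np.save("pics/scene3.npy",s,allow_pickle=True)
ux=R.from_euler("z",ST[2]).apply([1,0,0])
b=m-[0,0,OFF]
print("pred heel,tip,sole+5.5 tip",np.round(proj(s,[b-ux*.003,b+ux*.013,b+ux*.013+[0,0,.0055],b+[0,0,.05]]),1))
v=lambda q:R.from_euler("z",ST[2]).apply(q)+[ST[0],ST[1],0]
c,sn=np.cos(np.radians(35)),np.sin(np.radians(35))
P=lambda u,y,n:[u*c-n*sn,y,.06+u*sn+n*c]
print("pred bar ends top",np.round(proj(s,v(np.array([P(0,.012,.041),P(0,-.012,.041),P(0,.012,.036),P(0,-.012,.036)]))),1))
cv2.imwrite("pics/m4.png",np.clip(crop(s["color"],310,155,44,50,12)*1.8,0,255).astype(np.uint8))
E
```

```text
t 6.0 p [0.5154 0.0935 0.3298] yaw -0.256 j [ 0.05  0.33  1.76 -0.    1.05  1.87] F [ 0.  -0.3 -1.2] M [-0.   -0.01 -0.03] w 0.0115 tilt [-0.     -0.0001]
avg [0.515  0.0936 0.3296] sd [0.1 0.  0. ] axis/sole in stand mm [-35.8   2.6  78.6] F [-0.2  0.2 -0.5]
pred heel,tip,sole+5.5 tip [[329.4 179.6]
 [334.2 182.4]
 [334.3 181.3]
 [330.8 169.9]]
pred bar ends top [[336.1 176.9]
 [331.2 183. ]
 [336.9 178.3]
 [332.1 184.3]]
```

View pics/m4.png

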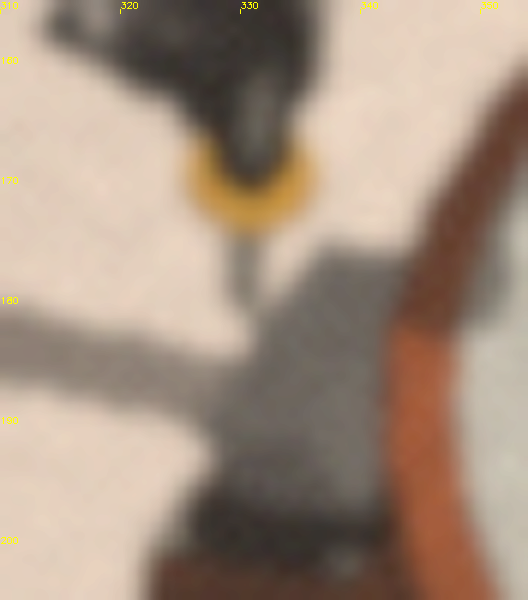

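The scene view shows the puller shaft ending at about (330,180.5), right beside the cap, whose upper corner is near (337,175). I'll refit the stand in the scene view before inserting.

```bash
python3 - <<'E' 2>&1 | tail -12
import contextlib,io
with contextlib.redirect_stdout(io.StringIO()):
    exec(open("m.py").read())
c0=np.array([400.,191.])
o=rim(S,c0)
def mk(o,s,c0):
    def res(p):
        h=cv2.convexHull(np.vstack([proj(s,circ(p[0],p[1],.21)),proj(s,circ(p[0],p[1],.19))]).astype(np.float32))
        q=c0+o[:,1:2]*np.c_[np.cos(o[:,0]),np.sin(o[:,0])]
        return np.array([cv2.pointPolygonTest(h,(float(a),float(b)),True) for a,b in q])
    return res
for n,s,c0 in(("top",T,np.array([310.5,140.])),("scene",S,np.array([400.,191.]))):
    o=rim(s,c0)
    for lo,hi in((0,360),):
        oo=o
        x=[.706,.042]
        for it in range(4):
            f=least_squares(mk(oo,s,c0),x,diff_step=1e-3);x=f.x
            k=abs(f.fun-np.median(f.fun))<(3,1.5,1,.8)[it];oo=oo[k]
        print(n,f.x,len(oo),f.fun.std().round(2),f.fun.mean().round(2), np.degrees(oo[:,0]).round().astype(int)[::3])
E
```

```text
top [0.70632849 0.04250126] 60 0.21 0.45 [  0  18  36  54  72  90 108 126 144 162 180 198 216 234 252 270 288 306
 324 342]
scene [0.70394513 0.05005345] 37 0.36 0.02 [  0  42  60  78  96 114 132 150 180 210 276 312 354]
```

```bash
python3 - <<'E' 2>&1 | tail -12
import contextlib,io
with contextlib.redirect_stdout(io.StringIO()):
    exec(open("m.py").read())
for c in((.706,.0425),(.704,.050)):
    q=np.vstack([proj(S,circ(*c,.21)),proj(S,circ(*c,.19))]);q2=proj(S,circ(*c,.21))
    print(c,"L,R,top,bot",q.min(0)[0].round(1),q.max(0)[0].round(1),q.min(0)[1].round(1),q.max(0)[1].round(1),"top-circle bot",q2.max(0)[1].round(1))
im=S["color"].astype(int);d=im[:,:,0]-im[:,:,2]
print("col400 rows140-155",d[140:156,400]);print("row191 336-350",d[191,336:352]);print("row191 448-462",d[191,448:464])
print("row 225-250 col400",d[225:252,400], im[225:252,400,0])
E
```

```text
(0.706, 0.0425) L,R,top,bot 341.2 458.1 143.5 246.0 top-circle bot 242.2
(0.704, 0.05) L,R,top,bot 341.4 457.9 141.1 242.9 top-circle bot 239.1
col400 rows140-155 [22 21 23 23 31 41 45 37 22 15 12 12 12 12 11 11]
row191 336-350 [10 11 10 11 12 18 36 49 52 52 50 38 22 14 12 11]
row191 448-462 [11 12 16 24 38 48 49 44 34 23 22 21 20 21 21 21]
row 225-250 col400 [10 10 10  9  9 10 10  9 11 13 20 35 49 52 53 49 39 27 20 21 23 27 28 28
 29 29 29] [64 64 65 66 67 70 80 91 99 96 88 82 82 83 85 79 66 51 44 44 48 52 52 52
 53 55 56]
```

>>> {"api": "move_arm", "payload": {
  "moves": [
    {"dx": 2,"dy": 0,"dz": -1,"twist": 0,"gripper": 1},
    {"dx": 4,"dy": 0,"dz": -2,"twist": 0,"gripper": 1},
    {"dx": 6.5,"dy": 0,"dz": -3.5,"twist": 0,"gripper": 1},
    {"dx": 6.5,"dy": 0,"dz": -3.5,"twist": 0,"gripper": 1}
  ]
}}

```text
time_s: 6.6
ee_pos: [0.5219, 0.0918, 0.3334]
tool_rot: [0.992, -0.128, 0.0, 0.0]
force: [-0.3, -0.0, -0.1]
grip_width: 0.0118
```

Run:
```python
from go import *
avg(3)
```

```text
avg [0.5217 0.0919 0.3332] sd [0. 0. 0.] axis/sole in stand mm [-28.9   2.6  82.2] F [ 0.2  0.5 -0.4]
```

>>> {"api": "move_arm", "payload": {
  "moves": [
    {"dx": 0,"dy": 0,"dz": -1.5,"twist": 0,"gripper": 1},
    {"dx": 0,"dy": 0,"dz": -3,"twist": 0,"gripper": 1},
    {"dx": 0,"dy": 0,"dz": -3,"twist": 0,"gripper": 1}
  ]
}}

```text
time_s: 7.05
ee_pos: [0.5216, 0.0919, 0.3363]
tool_rot: [0.992, -0.128, 0.0, 0.0]
force: [-0.4, -0.4, -1.0]
grip_width: 0.0118
```

Run:
```python
from go import *
avg(3)
```

```text
avg [0.5216 0.0919 0.3361] sd [0. 0. 0.] axis/sole in stand mm [-29.    2.6  85.1] F [ 0.3  0.2 -1.4]
```

>>> {"api": "move_arm", "payload": {
  "moves": [
    {"dx": 0,"dy": 0,"dz": -1,"twist": 0,"gripper": 1},
    {"dx": -0.6,"dy": 0,"dz": -2,"twist": 0,"gripper": 1},
    {"dx": -1.2,"dy": 0,"dz": -3,"twist": 0,"gripper": 1},
    {"dx": -1.2,"dy": 0,"dz": -3,"twist": 0,"gripper": 1}
  ]
}}

```text
time_s: 7.6
ee_pos: [0.5208, 0.0922, 0.3393]
tool_rot: [0.992, -0.128, 0.001, -0.0]
force: [3.0, 0.3, -4.1]
grip_width: 0.0113
```

Run:
```python
from go import *
avg(3)
```

```text
avg [0.5207 0.0922 0.3393] sd [0. 0. 0.] axis/sole in stand mm [-30.    2.7  88.3] F [ 2.7 -0.3 -3.8]
```

>>> {"api": "move_arm", "payload": {
  "moves": [
    {"dx": -1.7,"dy": 0,"dz": -2.5,"twist": 0,"gripper": 1},
    {"dx": -3.4,"dy": 0,"dz": -4.9,"twist": 0,"gripper": 1},
    {"dx": -5.2,"dy": 0,"dz": -7.4,"twist": 0,"gripper": 1},
    {"dx": -6.9,"dy": 0,"dz": -9.8,"twist": 0,"gripper": 1},
    {"dx": -9.2,"dy": 0,"dz": -13.1,"twist": 0,"gripper": 1},
    {"dx": -12.6,"dy": 0,"dz": -18,"twist": 0,"gripper": 1},
    {"dx": -17.2,"dy": 0,"dz": -24.6,"twist": 0,"gripper": 1},
    {"dx": -22,"dy": 0,"dz": -31,"twist": 0,"gripper": 1},
    {"dx": -27,"dy": 0,"dz": -38,"twist": 0,"gripper": 1},
    {"dx": -32,"dy": 0,"dz": -44,"twist": 0,"gripper": 1},
    {"dx": -36,"dy": 0,"dz": -48,"twist": 0,"gripper": 1},
    {"dx": -36,"dy": 0,"dz": -48,"twist": 0,"gripper": 1}
  ]
}}

```text
time_s: 8.95
ee_pos: [0.4852, 0.1015, 0.3879]
tool_rot: [0.992, -0.128, 0.0, -0.0]
force: [-0.2, 0.3, -1.1]
grip_width: 0.0116
```

Run:
```python
from go import *
go([])
m,s=avg(3);np.save("pics/scene4.npy",s,allow_pickle=True)
cv2.imwrite("pics/m5.png",np.clip(crop(s["color"],290,130,72,72,8)*1.8,0,255).astype(np.uint8))
```

```text
t 8.95 p [0.4852 0.1015 0.3879] yaw -0.256 j [ 0.07  0.23  1.75 -0.    1.16  1.89] F [-0.2  0.3 -1.1] M [-0.03 -0.01 -0.01] w 0.0116 tilt [0.0008 0.    ]
avg [0.4855 0.1014 0.3873] sd [0.1 0.1 0.2] axis/sole in stand mm [-66.3   2.7 136.3] F [ 0.4 -0.3 -0.8]
```

View pics/m5.png

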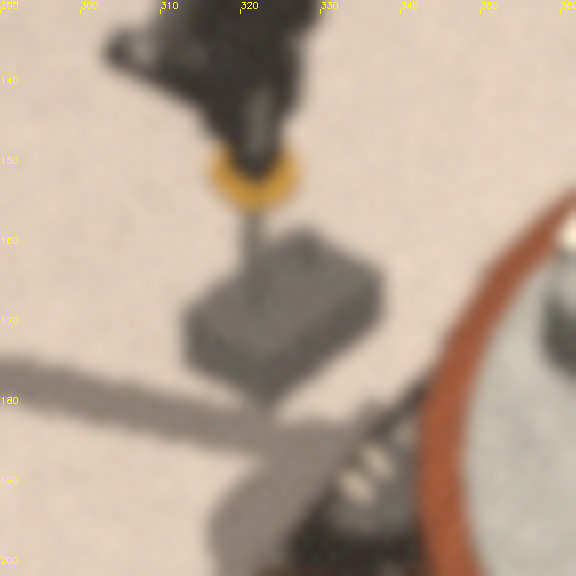

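The cap hangs level on the foot at about (324,168), clear of the panel, and two white paddles show at (333,190) and (336,187).

Run:
```python
from go import *
go([(.45,-.06,.387),(.45,-.06,OFF+.037),(.45,-.06,OFF+.0285)])
s=load("top0");print(plane(s,[(225,259)],.05),plane(s,[(206,190)],.01))
```

```text
t 9.1 p [0.4856 0.1013 0.387 ] yaw -0.256 j [ 0.07  0.23  1.75 -0.    1.16  1.89] F [ 0.3 -1.  -0.6] M [0.01 0.03 0.04] w 0.0116 tilt [-0.0001 -0.0001]
  d [6.400e+00 1.651e+02 1.000e-01]
  d [  6.4 165.1  99.1]
  d [  6.4 165.1 107.6]
[[0.35104015 0.33967299 0.05      ]] [[0.59076245 0.41643142 0.01      ]]
```

>>> {"api": "move_arm", "payload": {
  "moves": [
    {"dx": 0,"dy": 6,"dz": 0,"twist": 0,"gripper": 1},
    {"dx": 0,"dy": 18,"dz": 0,"twist": 0,"gripper": 1},
    {"dx": 2,"dy": 36,"dz": 0,"twist": 0,"gripper": 1},
    {"dx": 3,"dy": 56,"dz": 0,"twist": 0,"gripper": 1},
    {"dx": 4,"dy": 78,"dz": 5,"twist": 0,"gripper": 1},
    {"dx": 5,"dy": 100,"dz": 15,"twist": 0,"gripper": 1},
    {"dx": 6,"dy": 120,"dz": 28,"twist": 0,"gripper": 1},
    {"dx": 6,"dy": 138,"dz": 42,"twist": 0,"gripper": 1},
    {"dx": 6,"dy": 152,"dz": 58,"twist": 0,"gripper": 1},
    {"dx": 6,"dy": 161,"dz": 72,"twist": 0,"gripper": 1},
    {"dx": 6,"dy": 165,"dz": 82,"twist": 0,"gripper": 1},
    {"dx": 6,"dy": 165,"dz": 88,"twist": 0,"gripper": 1}
  ]
}}

```text
time_s: 10.3
ee_pos: [0.4491, -0.0606, 0.2984]
tool_rot: [0.992, -0.128, -0.001, 0.0]
force: [0.3, -0.7, -0.6]
grip_width: 0.0114
```

Run:
```python
from go import *
m,s=avg(6);np.save("pics/scene5.npy",s,allow_pickle=True)
go([(.45,-.06,OFF+.038),(.45,-.06,OFF+.0285)])
```

```text
avg [ 0.4496 -0.0597  0.2991] sd [0.3 0.2 0.6] axis/sole in stand mm [ -60.4 -162.2   48.1] F [ 0.  -0.2 -0.9]
t 10.6 p [ 0.45   -0.0596  0.2997] yaw -0.255 j [-0.28  0.29  1.94 -0.    0.91  1.54] F [ 0.2 -1.2 -1.7] M [-0.01 -0.02  0.04] w 0.0116 tilt [ 0.0011 -0.0004]
  d [ 0.1  0.4 10.7]
  d [ 0.1  0.4 20.2]
```

>>> {"api": "move_arm", "payload": {
  "moves": [
    {"dx": 0,"dy": 0,"dz": 4,"twist": 0,"gripper": 1},
    {"dx": 0,"dy": 0,"dz": 8,"twist": 0,"gripper": 1},
    {"dx": 0,"dy": 0,"dz": 11,"twist": 0,"gripper": 1},
    {"dx": 0,"dy": 0,"dz": 13,"twist": 0,"gripper": 1},
    {"dx": 0,"dy": 0,"dz": 14.5,"twist": 0,"gripper": 1},
    {"dx": 0,"dy": 0,"dz": 16,"twist": 0,"gripper": 1},
    {"dx": 0,"dy": 0,"dz": 17.5,"twist": 0,"gripper": 1},
    {"dx": 0,"dy": 0,"dz": 19,"twist": 0,"gripper": 1},
    {"dx": 0,"dy": 0,"dz": 20,"twist": 0,"gripper": 1},
    {"dx": 0,"dy": 0,"dz": 20,"twist": 0,"gripper": 1}
  ]
}}

```text
time_s: 11.6
ee_pos: [0.4496, -0.0598, 0.2791]
tool_rot: [0.992, -0.128, -0.0, 0.0]
force: [-0.0, 0.3, -0.0]
grip_width: 0.0116
```

Run:
```python
from go import *
m,s=avg(4);np.save("pics/scene6.npy",s,allow_pickle=True)
go([(.45,-.06,OFF+.0285)])
uv=proj(s,[m-[0,0,OFF]])[0].astype(int);print(uv)
cv2.imwrite("pics/m6.png",np.clip(crop(s["color"],uv[0]-36,uv[1]-40,72,72,8)*1.8,0,255).astype(np.uint8))
```

```text
avg [ 0.4496 -0.0598  0.2792] sd [0. 0. 0.] axis/sole in stand mm [ -60.3 -162.3   28.2] F [-0.3 -0.  -0.4]
t 11.8 p [ 0.4497 -0.0598  0.2792] yaw -0.256 j [-0.28  0.32  1.96 -0.    0.86  1.54] F [-0.1 -0.1  0.1] M [ 0.01 -0.01  0.04] w 0.0111 tilt [ 0.0001 -0.0001]
  d [ 0.4  0.1 -0.3]
[288 227]
```

View pics/m6.png

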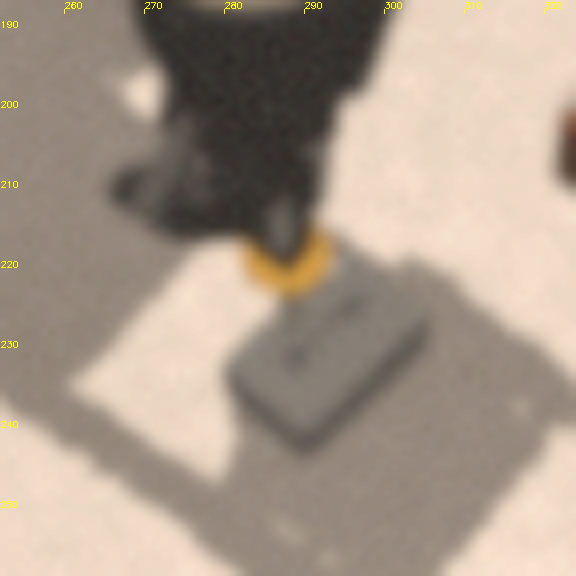

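The cap stands flat on the counter at about (291,232), with the foot loose under the bar and no force.

>>> {"api": "move_arm", "payload": {
  "moves": [
    {"dx": -3,"dy": 0,"dz": 0,"twist": 0,"gripper": 1},
    {"dx": -7,"dy": 0,"dz": 0,"twist": 0,"gripper": 1},
    {"dx": -12,"dy": 0,"dz": 0,"twist": 0,"gripper": 1},
    {"dx": -20,"dy": 0,"dz": 0,"twist": 0,"gripper": 1},
    {"dx": -32,"dy": 0,"dz": 0,"twist": 0,"gripper": 1},
    {"dx": -42,"dy": 0,"dz": -5,"twist": 0,"gripper": 1},
    {"dx": -42,"dy": 0,"dz": -50,"twist": 0,"gripper": 1},
    {"dx": -42,"dy": 0,"dz": -95,"twist": 0,"gripper": 1},
    {"dx": -42,"dy": 0,"dz": -130,"twist": 0,"gripper": 1},
    {"dx": -42,"dy": 0,"dz": -130,"twist": 0,"gripper": 1}
  ]
}}

```text
time_s: 12.8
ee_pos: [0.4099, -0.0494, 0.4139]
tool_rot: [0.992, -0.128, 0.005, 0.001]
force: [0.6, -0.3, -0.5]
grip_width: 0.0115
```

Run:
```python
from go import *
go([foot(-100,0,160)])
from workcell import cams
g=cams.snapshot("scene");t=cams.snapshot("top")
np.save("pics/scene7.npy",g,allow_pickle=True);np.save("pics/top7.npy",t,allow_pickle=True)
v=lambda q:R.from_euler("z",ST[2]).apply(q)+[ST[0],ST[1],0]
c,sn=np.cos(np.radians(35)),np.sin(np.radians(35))
P=lambda u,y,n:[u*c-n*sn,y,.06+u*sn+n*c]
for s,n in((g,"s"),(t,"t")):
  for i,y in enumerate((.018,.006,-.006,-.018)):
    print(n,i+1,"pivot,on tip,off tip",np.round(proj(s,v(np.array([P(0,y,.008),P(.0052,y,.0188),P(-.0052,y,.0188)]))),1).tolist())
a=crop(g["color"],318,165,38,50,10);b=crop(t["color"],280,175,38,40,10);c2=crop(g["color"],268,205,38,10,10)
b=np.vstack([b,crop(g["color"],270,215,38,32,10)[:100]])
cv2.imwrite("pics/m7.png",np.clip(np.hstack([a,b])*1.7,0,255).astype(np.uint8))
```

```text
t 12.8 p [ 0.4099 -0.0494  0.4139] yaw -0.256 j [-0.29  0.07  1.88 -0.    1.19  1.54] F [ 0.6 -0.3 -0.5] M [-0.03 -0.07 -0.04] w 0.0115 tilt [ 0.0093 -0.0028]
  d [   1.3 -162.2    2.9]
s 1 pivot,on tip,off tip [[342.6, 184.1], [342.2, 181.4], [339.5, 181.1]]
s 2 pivot,on tip,off tip [[340.2, 187.1], [339.8, 184.4], [337.2, 184.1]]
s 3 pivot,on tip,off tip [[337.9, 190.1], [337.4, 187.5], [334.8, 187.1]]
s 4 pivot,on tip,off tip [[335.5, 193.2], [335.0, 190.5], [332.4, 190.2]]
t 1 pivot,on tip,off tip [[295.2, 197.0], [294.8, 197.1], [294.3, 199.9]]
t 2 pivot,on tip,off tip [[298.7, 197.8], [298.3, 197.9], [297.9, 200.7]]
t 3 pivot,on tip,off tip [[302.2, 198.6], [301.9, 198.8], [301.4, 201.5]]
t 4 pivot,on tip,off tip [[305.8, 199.4], [305.4, 199.6], [304.9, 202.3]]
```

View pics/m7.png

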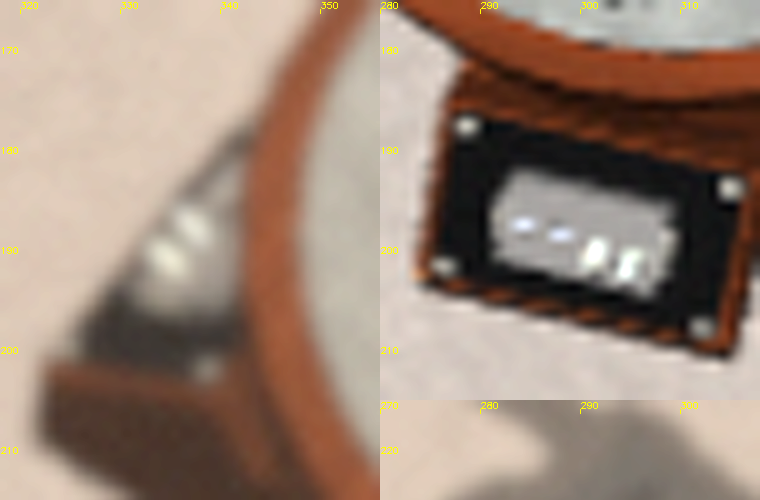

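The top view shows switches 1 and 2 as short spots at (294,197) and (298,198), so both are on. Switches 3 and 4 are long streaks at (301,200) and (305,201), so both are off. That means 2 must go off and 3 on. I'll refine the stand pose numerically from the panel's four screws.

Run:
```python
from h import *
from scipy.optimize import least_squares
c,sn=np.cos(np.radians(35)),np.sin(np.radians(35))
P=lambda u,y,n:[u*c-n*sn,y,.06+u*sn+n*c]
st=lambda p,L:R.from_euler("z",p[2]).apply(np.array(L))+[p[0],p[1],0]
def cen(s,q,r=2):
    x,y=q;w=s["color"][y-r:y+r+1,x-r:x+r+1].astype(float).mean(2);w=np.clip(w-np.percentile(w,40),0,None)
    Y,X=np.mgrid[y-r:y+r+1,x-r:x+r+1];return np.array([(w*X).sum(),(w*Y).sum()])/w.sum()
t,g=load("top7"),load("scene7")
sc=np.array([cen(t,q) for q in((287,187),(314,193),(285,201),(311,207))]);print(sc.round(2))
sg=[(1,1),(1,-1),(-1,1),(-1,-1)]
def res(p,w=1):
    pts=st(p,[P(a*p[3],b*p[4],.001) for a,b in sg])
    pl=st(p,[[.162,0,.21]])[0,:2]
    return np.r_[(proj(t,pts)-sc).ravel(),w*(pl-[.7063,.0425])*300]
for w in(0,1):
    f=least_squares(res,[.549,.083,-.255,.028,.048],args=(w,));print(w,f.x.round(4),f.fun.round(2), "plat",st(f.x,[[.162,0,.21]]).round(4))
p=f.x
for i,y in enumerate((.018,.006,-.006,-.018)):
    for s in(t,g): print(i+1,proj(s,st(p,[P(0,y,.008),P(.0052,y,.0188),P(-.0052,y,.0188)])).round(1).tolist())
im=t["color"].astype(int).sum(2);print(im[194:206,290:309])
im=g["color"].astype(int).sum(2);print(im[182:196,330:344])
```

```text
[[286.11 186.75]
 [314.66 193.07]
 [283.9  201.19]
 [311.64 207.74]]
0 [ 0.5493  0.088  -0.2569  0.028   0.0481] [ 0.04 -0.09 -0.09  0.08 -0.04  0.07  0.09 -0.06 -0.    0.  ] plat [[0.706  0.0469 0.21  ]]
1 [ 0.5495  0.0877 -0.2735  0.028   0.0481] [ 0.32 -0.37  0.07  0.27  0.01 -0.25  0.02  0.08 -0.25  0.43] plat [[0.7055 0.0439 0.21  ]]
1 [[293.5, 196.8], [293.0, 196.9], [292.5, 199.7]]
1 [[343.5, 182.5], [343.2, 179.9], [340.5, 179.5]]
2 [[297.0, 197.7], [296.6, 197.8], [296.1, 200.5]]
2 [[341.1, 185.5], [340.7, 182.8], [338.1, 182.5]]
3 [[300.5, 198.6], [300.1, 198.7], [299.6, 201.4]]
3 [[338.7, 188.5], [338.3, 185.8], [335.6, 185.5]]
4 [[304.0, 199.4], [303.6, 199.6], [303.1, 202.3]]
4 [[336.2, 191.5], [335.8, 188.8], [333.2, 188.5]]
[[ 31 107 231 285 289 292 293 297 290 277 244 227 216 183 166 121  84  62
   56]
 [ 41 174 291 304 293 293 292 296 292 289 292 295 292 278 256 239 216 180
  162]
 [ 41 249 298 303 311 301 290 283 290 292 294 292 292 293 294 292 295 277
  216]
 [ 38 225 290 378 444 346 285 259 289 295 292 293 294 293 296 292 292 293
  203]
 [ 39 209 282 292 265 279 2
[... 748 characters left out ...]
9 350 345 326 289 251 234 250 278 284 255 207 186]
 [355 355 348 334 312 299 295 284 278 276 259 226 189 185]
 [355 350 340 312 290 319 359 349 314 274 244 217 189 180]
 [349 340 318 284 269 313 376 389 351 291 255 227 191 179]
 [346 321 300 294 289 303 342 380 361 308 268 236 199 179]
 [330 296 302 342 357 332 324 339 336 301 269 244 201 185]
 [297 265 292 356 395 384 341 312 300 288 268 239 201 186]
 [258 229 256 321 374 389 350 307 288 278 265 232 196 188]
 [219 208 240 286 326 347 331 297 280 272 257 225 192 180]
 [187 211 247 272 292 297 294 279 263 261 244 206 178 179]
 [154 190 231 258 271 271 258 252 248 239 222 186 162 170]
 [121 161 197 220 238 235 220 211 210 209 189 153 150 158]]
```

```bash
sed -i 's/^ST=.*; OFF/ST=[.5495,.0852,-.262]; OFF/' go.py
python3 - <<'E'
from go import *
go([foot(-60,6,125),foot(-15,6,100),foot(-15,6,86)],ST[2])
E
```

```text
t 12.9 p [ 0.4083 -0.049   0.4098] yaw -0.256 j [-0.29  0.07  1.88 -0.    1.18  1.54] F [-0.6 -0.3 -1.3] M [-0.02  0.02 -0.  ] w 0.0116 tilt [ 0.0018 -0.0007]
  d [  42.5 -171.9   33.9]
  d [  87.5 -171.6   59. ]
  d [  87.5 -171.6   73. ]
  twist 0.006
```

>>> {"api": "move_arm", "payload": {
  "moves": [
    {"dx": 10,"dy": -40,"dz": 8,"twist": 0.006,"gripper": 1},
    {"dx": 22,"dy": -85,"dz": 17,"twist": 0.006,"gripper": 1},
    {"dx": 32,"dy": -130,"dz": 26,"twist": 0.006,"gripper": 1},
    {"dx": 42,"dy": -172,"dz": 34,"twist": 0.006,"gripper": 1},
    {"dx": 65,"dy": -172,"dz": 45,"twist": 0.006,"gripper": 1},
    {"dx": 87,"dy": -172,"dz": 59,"twist": 0.006,"gripper": 1},
    {"dx": 87,"dy": -172,"dz": 66,"twist": 0.006,"gripper": 1},
    {"dx": 87,"dy": -172,"dz": 66,"twist": 0.006,"gripper": 1}
  ]
}}

```text
time_s: 13.7
ee_pos: [0.535, 0.095, 0.3403]
tool_rot: [0.991, -0.131, -0.003, 0.001]
force: [-0.6, -0.5, -0.9]
grip_width: 0.0112
```

Run:
```python
from go import *
m,s=avg(4)
go([foot(-15,6,84),foot(-15,6,79.5),foot(-23,6,73.5)],ST[2])
```

```text
avg [0.5354 0.0951 0.3424] sd [0.3 0.  0.8] axis/sole in stand mm [-16.2   5.9  91.4] F [-0.  -0.1 -0.4]
t 13.9 p [0.5358 0.0951 0.3433] yaw -0.263 j [0.05 0.34 1.7  0.   1.09 1.88] F [-0.3 -0.2 -0.4] M [-0.05 -0.01 -0.03] w 0.0111 tilt [-0.0007 -0.    ]
  d [ 0.8 -0.   8.3]
  d [ 0.8 -0.  12.8]
  d [-7.2 -0.  18.8]
  twist -0.001
```

>>> {"api": "move_arm", "payload": {
  "moves": [
    {"dx": 0.8,"dy": 0,"dz": 6,"twist": 0,"gripper": 1},
    {"dx": 0.8,"dy": 0,"dz": 11.5,"twist": 0,"gripper": 1},
    {"dx": 0.8,"dy": 0,"dz": 12.5,"twist": 0,"gripper": 1},
    {"dx": -1,"dy": 0,"dz": 14,"twist": 0,"gripper": 1},
    {"dx": -3,"dy": 0,"dz": 15.5,"twist": 0,"gripper": 1},
    {"dx": -5,"dy": 0,"dz": 17,"twist": 0,"gripper": 1},
    {"dx": -7.5,"dy": 0,"dz": 18.8,"twist": 0,"gripper": 1},
    {"dx": -7.5,"dy": 0,"dz": 18.8,"twist": 0,"gripper": 1},
    {"dx": -7.5,"dy": 0,"dz": 18.8,"twist": 0,"gripper": 1}
  ]
}}

```text
time_s: 14.8
ee_pos: [0.5295, 0.0971, 0.3244]
tool_rot: [0.991, -0.131, 0.0, 0.0]
force: [0.3, -0.2, 0.1]
grip_width: 0.0112
```

Run:
```python
from go import *
m,s=avg(4)
```

```text
avg [0.5296 0.0971 0.3244] sd [0. 0. 0.] axis/sole in stand mm [-22.3   6.3  73.4] F [0.  0.3 0.3]
```

>>> {"api": "move_arm", "payload": {
  "moves": [
    {"dx": 0,"dy": 0,"dz": -7,"twist": 0,"gripper": 1},
    {"dx": -4,"dy": 0,"dz": -12,"twist": 0,"gripper": 1},
    {"dx": -15,"dy": 2,"dz": -12,"twist": 0,"gripper": 1},
    {"dx": -24,"dy": 8,"dz": -6,"twist": 0,"gripper": 1},
    {"dx": -24,"dy": 12.3,"dz": 4,"twist": 0,"gripper": 1},
    {"dx": -24,"dy": 12.3,"dz": 12.4,"twist": 0,"gripper": 1},
    {"dx": -24,"dy": 12.3,"dz": 12.4,"twist": 0,"gripper": 1},
    {"dx": -24,"dy": 12.3,"dz": 12.4,"twist": 0,"gripper": 1}
  ]
}}

```text
time_s: 15.8
ee_pos: [0.5033, 0.0913, 0.3114]
tool_rot: [0.991, -0.131, -0.0, 0.0]
force: [-0.7, -0.4, -0.9]
grip_width: 0.0112
```

Run:
```python
from go import *
m,s=avg(4)
np.save("pics/scene8.npy",s,allow_pickle=True)
go([foot(-37,-6,61),foot(-27,-6,63),foot(-24,-6,65),foot(-21.3,-6,67)],ST[2])
im=s["color"].astype(int).sum(2);print(im[180:196,330:346])
```

```text
avg [0.5036 0.0915 0.312 ] sd [0.  0.  0.2] axis/sole in stand mm [-46.   -5.9  61. ] F [-0.   0.1 -1. ]
t 16.0 p [0.5035 0.0915 0.3122] yaw -0.262 j [ 0.04  0.34  1.81 -0.    0.99  1.88] F [-0.1 -0.4 -0.6] M [-0.   -0.04 -0.  ] w 0.0116 tilt [ 0.0006 -0.0001]
  d [9.  0.2 0.2]
  d [19.   0.2 -1.8]
  d [22.   0.2 -3.8]
  d [24.7  0.2 -5.8]
  twist -0.0
[[351 353 350 349 348 347 346 336 295 233 170 138 127 129 129 134]
 [353 354 351 348 345 345 334 305 252 190 161 147 143 145 151 151]
 [343 350 346 344 343 328 305 273 235 198 176 161 153 159 168 163]
 [316 324 329 326 319 297 263 245 252 245 215 179 156 167 165 174]
 [269 283 288 285 282 255 222 226 267 278 248 196 166 168 170 176]
 [232 234 238 232 230 229 221 216 240 265 256 209 168 166 170 171]
 [213 216 213 197 199 225 248 239 228 229 221 194 161 166 172 178]
 [214 208 199 183 179 223 262 268 236 201 185 169 159 162 169 178]
 [211 200 195 195 201 217 249 265 247 203 172 157 159 169 178 181]
 [200 191 208 243 252 233 227 234 224 197 168 158 160 169 178 179]
 [183 172 205 258 278 260 227 207 191 180 169 164 162 173 177 179]
 [160 148 181 233 269 268 235 192 178 170 172 167 164 171 176 174]
 [140 139 164 197 228 234 219 188 175 174 171 165 162 170 172 172]
 [126 142 162 178 194 196 187 174 176 175 172 156 158 165 174 166]
 [114 137 165 173 179 183 172 170 170 168 157 151 146 160 168 174]
 [ 99 117 148 156 169 173 169 162 159 153 141 126 130 152 167 174]]
```

The pixel values show a third paddle blob at (339,184), in line with those of 3 and 4, so switch 2 has gone off. Next, switch 3.

>>> {"api": "move_arm", "payload": {
  "moves": [
    {"dx": 9,"dy": 0,"dz": 0,"twist": 0,"gripper": 1},
    {"dx": 14,"dy": 0,"dz": -1,"twist": 0,"gripper": 1},
    {"dx": 19,"dy": 0,"dz": -2,"twist": 0,"gripper": 1},
    {"dx": 22,"dy": 0,"dz": -4,"twist": 0,"gripper": 1},
    {"dx": 24.7,"dy": 0,"dz": -6,"twist": 0,"gripper": 1},
    {"dx": 24.7,"dy": 0,"dz": -6,"twist": 0,"gripper": 1},
    {"dx": 24.7,"dy": 0,"dz": -6,"twist": 0,"gripper": 1}
  ]
}}

```text
time_s: 16.7
ee_pos: [0.527, 0.085, 0.318]
tool_rot: [0.991, -0.131, 0.0, 0.0]
force: [-0.9, -0.4, -0.7]
grip_width: 0.0116
```

Run:
```python
from go import *
m,s=avg(3)
im=s["color"].astype(int).sum(2);print(im[180:194,330:346])
```

```text
avg [0.5268 0.0851 0.3179] sd [0. 0. 0.] axis/sole in stand mm [-21.9  -6.   66.9] F [ 0.   0.  -0.4]
[[319 279 236 220 247 274 299 303 281 221 173 139 131 123 123 119]
 [335 295 238 211 247 293 306 298 249 194 159 146 138 124 123 121]
 [339 299 240 208 244 289 293 269 235 200 180 157 136 121 124 119]
 [339 298 238 213 234 255 255 245 256 248 216 171 141 129 120 118]
 [334 295 234 202 221 220 209 227 267 284 254 194 142 126 128 119]
 [330 293 237 206 205 197 191 221 260 274 256 202 151 132 134 135]
 [314 290 248 212 206 207 211 232 253 247 230 193 154 138 146 149]
 [273 267 231 210 202 207 218 237 243 218 193 166 157 161 164 168]
 [232 224 213 212 212 207 204 219 226 209 176 164 163 163 176 178]
 [203 198 214 245 255 230 204 199 205 194 174 164 158 167 177 179]
 [184 173 203 256 281 265 222 195 186 178 173 160 161 174 180 179]
 [159 154 179 235 272 270 231 192 179 173 168 164 166 169 179 173]
 [135 138 166 200 230 236 215 187 172 171 174 162 163 168 172 176]
 [122 143 164 180 190 198 188 174 179 178 170 158 156 168 171 174]]
```

>>> {"api": "move_arm", "payload": {
  "moves": [
    {"dx": -3,"dy": 0,"dz": 2,"twist": 0,"gripper": 1},
    {"dx": -10,"dy": 0,"dz": 5,"twist": 0,"gripper": 1},
    {"dx": -24,"dy": 0,"dz": 5,"twist": 0,"gripper": 1},
    {"dx": -34,"dy": 0,"dz": -5,"twist": 0,"gripper": 1},
    {"dx": -50,"dy": 10,"dz": -40,"twist": 0,"gripper": 1},
    {"dx": -60,"dy": 50,"dz": -80,"twist": 0,"gripper": 1},
    {"dx": -70,"dy": 100,"dz": -90,"twist": 0,"gripper": 1},
    {"dx": -70,"dy": 150,"dz": -90,"twist": 0,"gripper": 1},
    {"dx": -70,"dy": 190,"dz": -90,"twist": 0,"gripper": 1},
    {"dx": -70,"dy": 190,"dz": -90,"twist": 0,"gripper": 1}
  ]
}}

```text
time_s: 17.85
ee_pos: [0.4081, -0.0842, 0.4091]
tool_rot: [0.991, -0.134, 0.001, 0.001]
force: [0.6, 0.5, -0.2]
grip_width: 0.0111
```

Run:
```python
from go import *
m,t=avg(2,"top");m,g=avg(4)
np.save("pics/scene9.npy",g,allow_pickle=True);np.save("pics/top9.npy",t,allow_pickle=True)
go([(.4566,-.2887,.39),(.4566,-.2887,.2761)],-.066)
a=crop(g["color"],260,170,90,75,5);b=crop(t["color"],280,180,38,38,10)[:375]
cv2.imwrite("pics/m8.png",np.clip(np.hstack([a,b])*1.7,0,255).astype(np.uint8))
```

```text
avg [ 0.4089 -0.0815  0.4087] sd [0.2 0.7 0.1] axis/sole in stand mm [ -92.6 -197.4  157.7] F [ 1.   0.8 -0.7]
avg [ 0.4098 -0.0794  0.4082] sd [0.2 0.4 0.1] axis/sole in stand mm [ -92.3 -195.1  157.2] F [ 0.3  0.1 -0.8]
t 18.15 p [ 0.4101 -0.079   0.408 ] yaw -0.26 j [-0.36  0.09  1.87  0.    1.18  1.47] F [ 0.3  0.1 -1.1] M [-0.   -0.04  0.01] w 0.0112 tilt [-0.0002  0.0003]
  d [ 98.8 190.7  17.9]
  d [ 98.9 190.7 131.8]
  twist -0.194
```

View pics/m8.png

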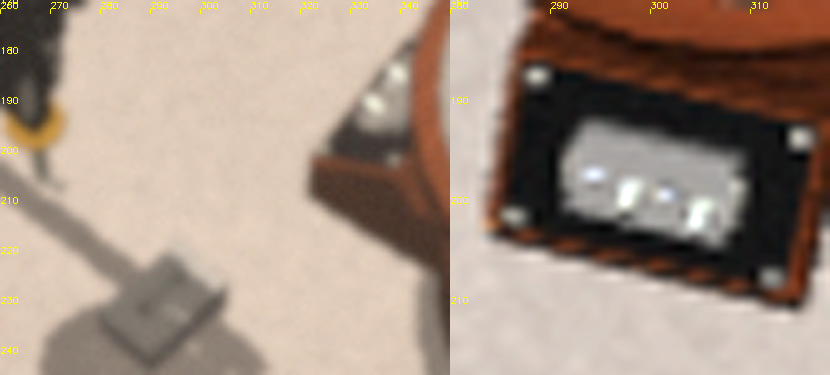

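The top view shows switches 1 to 4 at (293.5,197.5) short, (297.5,199) long, (301,199.5) short and (305,201) long, so on, off, on, off as asked. The cap stands flat at (292,231) in the scene view. Next I'll return the puller to its rack.

>>> {"api": "move_arm", "payload": {
  "moves": [
    {"dx": 25,"dy": 45,"dz": 0,"twist": -0.1,"gripper": 1},
    {"dx": 47,"dy": 90,"dz": 5,"twist": -0.194,"gripper": 1},
    {"dx": 70,"dy": 135,"dz": 10,"twist": -0.194,"gripper": 1},
    {"dx": 90,"dy": 172,"dz": 14,"twist": -0.194,"gripper": 1},
    {"dx": 99,"dy": 191,"dz": 18,"twist": -0.194,"gripper": 1},
    {"dx": 99,"dy": 191,"dz": 18,"twist": -0.194,"gripper": 1},
    {"dx": 99,"dy": 191,"dz": 18,"twist": -0.194,"gripper": 1},
    {"dx": 99,"dy": 191,"dz": 18,"twist": -0.194,"gripper": 1}
  ]
}}

```text
time_s: 18.95
ee_pos: [0.4561, -0.2884, 0.3898]
tool_rot: [0.999, -0.033, -0.001, -0.001]
force: [-0.7, 0.1, -1.7]
grip_width: 0.0118
```

Run:
```python
from go import *
m,s=avg(4)
go([(.4568,-.2890,.277)],-.066)
```

```text
avg [ 0.4562 -0.2889  0.3902] sd [0.  0.3 0.1] axis/sole in stand mm [   6.7 -385.5  139.2] F [ 0.3 -0.1 -0.5]
t 19.15 p [ 0.4562 -0.2893  0.3903] yaw -0.067 j [-0.69  0.29  1.66  0.    1.2   0.94] F [-0.2  0.6 -1. ] M [ 0.03  0.07 -0.01] w 0.0117 tilt [ 0.0002 -0.0001]
  d [  0.6  -0.3 113.3]
  twist -0.001
```

>>> {"api": "move_arm", "payload": {
  "moves": [
    {"dx": 0.5,"dy": 0,"dz": 30,"twist": 0,"gripper": 1},
    {"dx": 0.5,"dy": 0,"dz": 60,"twist": 0,"gripper": 1},
    {"dx": 0.5,"dy": 0,"dz": 85,"twist": 0,"gripper": 1},
    {"dx": 0.5,"dy": 0,"dz": 100,"twist": 0,"gripper": 1},
    {"dx": 0.5,"dy": 0,"dz": 108,"twist": 0,"gripper": 1},
    {"dx": 0.5,"dy": 0,"dz": 112,"twist": 0,"gripper": 1},
    {"dx": 0.5,"dy": 0,"dz": 113,"twist": 0,"gripper": 1},
    {"dx": 0.5,"dy": 0,"dz": 113,"twist": 0,"gripper": 1}
  ]
}}

```text
time_s: 19.95
ee_pos: [0.4567, -0.2901, 0.2774]
tool_rot: [0.999, -0.034, 0.0, -0.0]
force: [-0.3, 2.0, -1.7]
grip_width: 0.011
```

Run:
```python
from go import *
m,s=avg(4)
```

```text
avg [ 0.4567 -0.2902  0.2774] sd [0. 0. 0.] axis/sole in stand mm [   7.6 -386.6   26.4] F [ 0.   3.3 -1.2]
```

>>> {"api": "move_arm", "payload": {
  "moves": [
    {"dx": 0,"dy": -1,"dz": 0,"twist": 0,"gripper": 1},
    {"dx": 0,"dy": -1.7,"dz": 0,"twist": 0,"gripper": 1},
    {"dx": 0,"dy": -1.7,"dz": 0.7,"twist": 0,"gripper": 1},
    {"dx": 0,"dy": -1.7,"dz": 1.2,"twist": 0,"gripper": 1},
    {"dx": 0,"dy": -1.7,"dz": 1.2,"twist": 0,"gripper": 1}
  ]
}}

```text
time_s: 20.65
ee_pos: [0.457, -0.2891, 0.2759]
tool_rot: [0.999, -0.034, 0.0, 0.0]
force: [0.5, 0.0, 0.6]
grip_width: 0.011
```

Run:
```python
from go import *
m,s=avg(4);go([])
a=crop(s["color"],225,265,60,60,10)
cv2.imwrite("pics/m9.png",np.clip(a*1.7,0,255).astype(np.uint8))
```

```text
avg [ 0.457  -0.289   0.2759] sd [0. 0. 0.] axis/sole in stand mm [   7.6 -385.4   24.9] F [ 0.  -0.1  0.5]
t 20.85 p [ 0.457  -0.289   0.2759] yaw -0.068 j [-0.69  0.43  1.78 -0.    0.94  0.95] F [ 0.  -0.9  0.5] M [-0.12 -0.05  0.01] w 0.0111 tilt [ 0.0003 -0.0005]
```

View pics/m9.png

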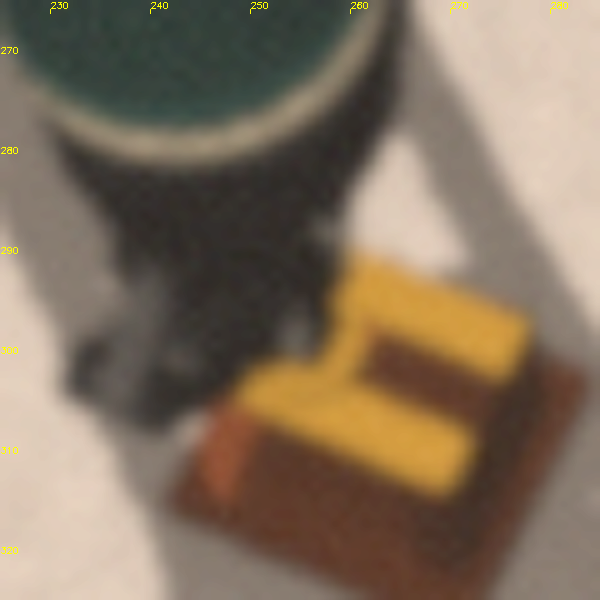

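The collar sits across both tines at about (258,301) with almost no load, matching its start. Releasing.

>>> {"api": "move_arm", "payload": {
  "moves": [
    {"dx": 0,"dy": 0,"dz": 0,"twist": 0,"gripper": 0.6},
    {"dx": 0,"dy": 0,"dz": 0,"twist": 0,"gripper": 0.2},
    {"dx": 0,"dy": 0,"dz": 0,"twist": 0,"gripper": -0.4},
    {"dx": 0,"dy": 0,"dz": 0,"twist": 0,"gripper": -1},
    {"dx": 0,"dy": 0,"dz": 0,"twist": 0,"gripper": -1},
    {"dx": 0,"dy": 0,"dz": 0,"twist": 0,"gripper": -1},
    {"dx": 0,"dy": 0,"dz": -15,"twist": 0,"gripper": -1},
    {"dx": 0,"dy": 0,"dz": -50,"twist": 0,"gripper": -1},
    {"dx": 0,"dy": 0,"dz": -100,"twist": 0,"gripper": -1},
    {"dx": -20,"dy": 40,"dz": -130,"twist": 0,"gripper": -1},
    {"dx": -60,"dy": 80,"dz": -130,"twist": 0,"gripper": -1},
    {"dx": -60,"dy": 80,"dz": -130,"twist": 0,"gripper": -1}
  ],
  "force": 20
}}

```text
time_s: 22.05
ee_pos: [0.3893, -0.3673, 0.4074]
tool_rot: [0.999, -0.035, 0.0, 0.002]
force: [1.0, 0.1, -0.0]
grip_width: 0.0852
```

Run:
```python
from go import *
m,g=avg(3);m,t=avg(2,"top");go([])
a=crop(g["color"],235,170,115,150,4);b=crop(t["color"],280,175,34,60,10)
b=cv2.resize(crop(t["color"],280,180,34,30,10),(340,300));c=crop(t["color"],395,200,34,30,10)
cv2.imwrite("pics/m10.png",np.clip(np.hstack([a,np.vstack([b,c])])*1.7,0,255).astype(np.uint8))
```

```text
avg [ 0.3903 -0.3655  0.4059] sd [0.7 0.9 0.4] axis/sole in stand mm [ -37.1 -476.6  154.9] F [ 0.2  0.3 -0.6]
avg [ 0.3918 -0.3638  0.4052] sd [0.2 0.1 0. ] axis/sole in stand mm [ -36.  -474.5  154.2] F [ 0.1 -0.3 -0.7]
t 22.3 p [ 0.392  -0.3636  0.4052] yaw -0.068 j [-0.88  0.26  1.65  0.    1.23  0.76] F [-0.2 -0.6 -0.5] M [-0.01  0.06 -0.03] w 0.0855 tilt [-0.0004  0.0014]
```

View pics/m10.png

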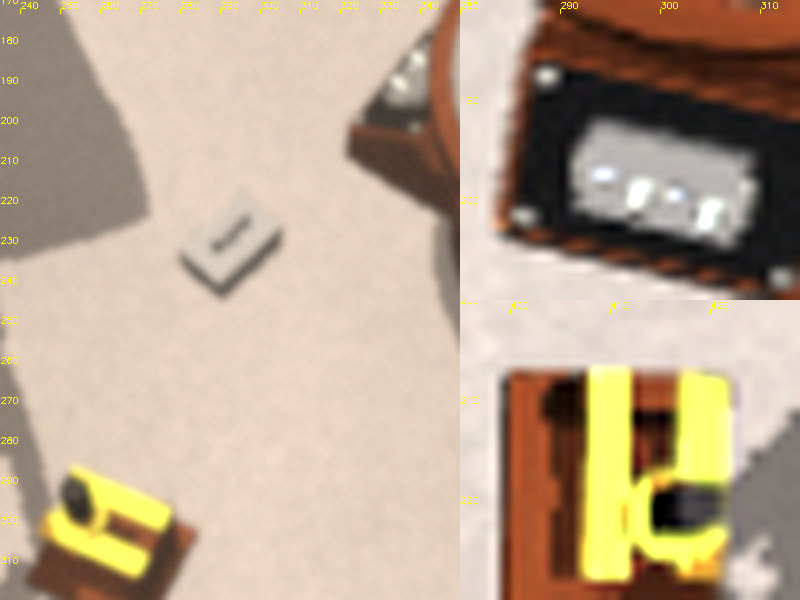

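The final view shows the cap on bare counter at (290,232), the switches still on/off/on/off and the puller hanging. The puller looks about 1 px further right (−y) than at the start, so I'll measure that.

Run:
```python
from go import *
from workcell import cams
t1=cams.snapshot("top");g1=cams.snapshot("scene")
for n,A,B,(x,y,w,h) in(("top",load("top0"),t1,(408,213,16,14)),("scene",load("scene0"),g1,(244,282,18,20))):
    for s in(A,B):
        im=s["color"][y:y+h,x:x+w].astype(float);m=np.clip(90-im.max(2),0,None);Y,X=np.mgrid[y:y+h,x:x+w]
        q=np.array([(m*X).sum(),(m*Y).sum()])/m.sum();print(n,q.round(2),plane(s,[q],.115).round(4))
for s in(load("top0"),t1): print(s["color"][217:225,406:426].max(2))
```

```text
top [415.02 219.08] [[ 0.4608 -0.2811  0.115 ]]
top [416.35 219.39] [[ 0.4597 -0.2853  0.115 ]]
scene [254.73 293.39] [[ 0.4593 -0.2881  0.115 ]]
scene [253.25 294.93] [[ 0.4576 -0.2927  0.115 ]]
[[ 48  93 182 183 181 175 114 151 162 123 117 165 164 168 178 153 126 124
  124 122]
 [ 50  99 183 182 180 178 171 156 107  50  49  46  50  94 169 151 126 122
  123 123]
 [ 47  97 184 181 168 178 124  47   5  15  43  37  33  68 138 151 123 124
  125 122]
 [ 49 105 182 179 154 177 122   2   4  16  45  37  35  69 139 153 123 124
  123 121]
 [ 48 110 182 181 161 178 125   3   7  16  42  37  35  71 140 152 123 122
  121 122]
 [ 49 111 181 178 138 178 136  15  15  17  29  48  68 105 149 152 122 122
  122 121]
 [ 51 119 183 177 130 175 173  93  94  93  99 123 151 182 176 151 122 121
  123 124]
 [ 53 139 183 183 179 157 168 180 182 182 182 176 176 181 176 148 121 122
  127 127]]
[[ 54 103 201 200 200 191  50  97 128 148 148 183 184 185 181 152  78  76
   76  76]
 [ 57 113 200 200 201 193 117 189 134 122  62  74  84  85  93 108  78  76
   77  77]
 [ 55 108 201 201 200 187 177 187  53   3  13  40  41  37  46  73  76  76
   77  76]
 [ 55 118 202 201 195 160 200 187   1   4  17  39  45  38  47  74  75  76
   76  74]
 [ 57 122 201 201 194 141 201 187   3   3  17  38  43  42  50  76  76  76
   76  74]
 [ 58 126 200 201 195 137 200 186  19  18   9  28  42  68 102 101  76  77
   75  76]
 [ 56 134 201 201 195 144 187 189 104 104  96 100 112 146 183 140  76  76
   75  77]
 [ 61 155 201 201 200 191 116 184 200 201 200 199 188 182 171 118  76  83
   93  79]]
```

The puller hangs about 4 mm to −y of where it started. There is plenty of time, so I'll regrip and centre it.

Run:
```python
from go import *
go([(.457,-.289,.38),(.457,-.289,.276)],-.068)
```

```text
t 22.4 p [ 0.3922 -0.3635  0.4052] yaw -0.067 j [-0.88  0.27  1.65  0.    1.23  0.76] F [ 0.7 -0.8  0.4] M [-0.03  0.03 -0.02] w 0.0851 tilt [-0.0005  0.0011]
  d [ 59.7 -78.7  25.3]
  d [ 59.7 -78.5 129.3]
  twist 0.001
```

>>> {"api": "move_arm", "payload": {
  "moves": [
    {"dx": 30,"dy": -39,"dz": 0,"twist": 0,"gripper": -1},
    {"dx": 60,"dy": -78.5,"dz": 10,"twist": 0,"gripper": -1},
    {"dx": 60,"dy": -78.5,"dz": 25,"twist": 0,"gripper": -1},
    {"dx": 60,"dy": -78.5,"dz": 25,"twist": 0,"gripper": -1},
    {"dx": 60,"dy": -78.5,"dz": 70,"twist": 0,"gripper": -1},
    {"dx": 60,"dy": -78.5,"dz": 110,"twist": 0,"gripper": -1},
    {"dx": 60,"dy": -78.5,"dz": 129,"twist": 0,"gripper": -0.4},
    {"dx": 60,"dy": -78.5,"dz": 129,"twist": 0,"gripper": 0.3},
    {"dx": 60,"dy": -78.5,"dz": 129,"twist": 0,"gripper": 1},
    {"dx": 60,"dy": -78.5,"dz": 129,"twist": 0,"gripper": 1},
    {"dx": 60,"dy": -78.5,"dz": 129,"twist": 0,"gripper": 1},
    {"dx": 60,"dy": -78.5,"dz": 129,"twist": 0,"gripper": 1}
  ],
  "force": 40
}}

```text
time_s: 23.6
ee_pos: [0.4571, -0.2904, 0.2781]
tool_rot: [0.999, -0.034, 0.001, 0.0]
force: [-0.0, 2.9, 4.6]
grip_width: 0.0132
```

Run:
```python
from go import *
avg(3);go([(.458,-.2847,.276)],-.068)
```

```text
avg [ 0.4571 -0.2904  0.278 ] sd [0. 0. 0.] axis/sole in stand mm [   8.1 -386.7   27. ] F [0.6 2.  6.8]
t 23.75 p [ 0.4572 -0.2904  0.278 ] yaw -0.068 j [-0.69  0.43  1.77  0.    0.94  0.95] F [0.6 1.4 6.9] M [ 0.42  0.03 -0.01] w 0.0129 tilt [ 0.0017 -0.0011]
  d [ 0.4 -5.7  2. ]
  twist -0.0
```

>>> {"api": "move_arm", "payload": {
  "moves": [
    {"dx": 0,"dy": 0,"dz": -2,"twist": 0,"gripper": 1},
    {"dx": 0,"dy": 0,"dz": -4,"twist": 0,"gripper": 1},
    {"dx": 0.5,"dy": -3,"dz": -4,"twist": 0,"gripper": 1},
    {"dx": 0.5,"dy": -5.7,"dz": -4,"twist": 0,"gripper": 1},
    {"dx": 0.5,"dy": -5.7,"dz": -4,"twist": 0,"gripper": 1},
    {"dx": 0.5,"dy": -5.7,"dz": -2,"twist": 0,"gripper": 1},
    {"dx": 0.5,"dy": -5.7,"dz": -0.5,"twist": 0,"gripper": 1},
    {"dx": 0.5,"dy": -5.7,"dz": -0.5,"twist": 0,"gripper": 1}
  ]
}}

```text
time_s: 24.55
ee_pos: [0.4577, -0.2846, 0.278]
tool_rot: [0.999, -0.034, 0.0, 0.0]
force: [-0.6, 2.4, 8.4]
grip_width: 0.0128
```

Run:
```python
from go import *
avg(3);go([(.458,-.2847,.276)],-.068)
```

```text
avg [ 0.4577 -0.2846  0.278 ] sd [0. 0. 0.] axis/sole in stand mm [   7.1 -380.9   27. ] F [-1.6  2.3  8.9]
t 24.7 p [ 0.4577 -0.2846  0.278 ] yaw -0.068 j [-0.68  0.42  1.78  0.    0.94  0.95] F [-1.4  2.2  8.9] M [0.35 0.27 0.04] w 0.0129 tilt [ 0.0003 -0.0001]
  d [0.3 0.1 2. ]
  twist -0.0
```

>>> {"api": "move_arm", "payload": {
  "moves": [
    {"dx": 0,"dy": 0,"dz": -0.6,"twist": 0,"gripper": 1},
    {"dx": 0,"dy": 0,"dz": -0.6,"twist": 0,"gripper": 0.6},
    {"dx": 0,"dy": 0,"dz": -0.6,"twist": 0,"gripper": 0.1},
    {"dx": 0,"dy": 0,"dz": -0.6,"twist": 0,"gripper": -1},
    {"dx": 0,"dy": 0,"dz": -0.6,"twist": 0,"gripper": -1},
    {"dx": 0,"dy": 0,"dz": -0.6,"twist": 0,"gripper": -1},
    {"dx": 0,"dy": 0,"dz": -15,"twist": 0,"gripper": -1},
    {"dx": 0,"dy": 0,"dz": -55,"twist": 0,"gripper": -1},
    {"dx": 0,"dy": 0,"dz": -100,"twist": 0,"gripper": -1},
    {"dx": -20,"dy": 40,"dz": -130,"twist": 0,"gripper": -1},
    {"dx": -60,"dy": 80,"dz": -130,"twist": 0,"gripper": -1},
    {"dx": -60,"dy": 80,"dz": -130,"twist": 0,"gripper": -1}
  ]
}}

```text
time_s: 25.9
ee_pos: [0.3901, -0.3631, 0.4088]
tool_rot: [0.999, -0.035, 0.0, 0.002]
force: [-0.1, 0.3, 0.2]
grip_width: 0.0852
```

Run:
```python
from go import *
avg(3);m,g1=avg(2);m,t1=avg(2,"top")
for n,A,B,(x,y,w,h) in(("top",load("top0"),t1,(408,213,16,14)),("scene",load("scene0"),g1,(244,282,18,20))):
    for s in(A,B):
        im=s["color"][y:y+h,x:x+w].astype(float);m=np.clip(90-im.max(2),0,None);Y,X=np.mgrid[y:y+h,x:x+w]
        q=np.array([(m*X).sum(),(m*Y).sum()])/m.sum();print(n,q.round(2),plane(s,[q],.115).round(4))
a=cv2.resize(t1["color"][80:280,180:460,::-1],None,fx=2,fy=2)
cv2.imwrite("pics/m11.png",np.clip(np.vstack([np.hstack([crop(g1["color"],235,275,56,45,5),crop(t1["color"],395,195,56,45,5)]),a])*1.6,0,255).astype(np.uint8))
```

```text
avg [ 0.391  -0.3614  0.4074] sd [0.7 0.9 0.4] axis/sole in stand mm [ -37.4 -472.4  156.4] F [-0.4  0.1 -0.4]
avg [ 0.3926 -0.3596  0.4067] sd [0.2 0.2 0. ] axis/sole in stand mm [ -36.4 -470.3  155.7] F [0.2 0.2 0.2]
avg [ 0.393  -0.3594  0.4067] sd [0.1 0.  0. ] axis/sole in stand mm [ -36.  -470.   155.7] F [ 0.1  0.4 -0.1]
top [415.02 219.08] [[ 0.4608 -0.2811  0.115 ]]
top [415.57 219.22] [[ 0.4603 -0.2828  0.115 ]]
scene [254.73 293.39] [[ 0.4593 -0.2881  0.115 ]]
scene [253.61 293.09] [[ 0.4566 -0.2883  0.115 ]]
```

The puller is now within 1–2 mm of its starting place. One numeric check of switches, cap and bystanders, then I'll hand in.

Run:
```python
from workcell import cams,ticket
from h import *
t=cams.snapshot("top");g=cams.snapshot("scene")
print(t["color"].astype(int).sum(2)[195:204,291:309])
t0,t9,g9=load("top0"),load("top9"),load("scene9")
d=lambda a,b,x,y,w,h:abs(a["color"][y:y+h,x:x+w].astype(int)-b["color"][y:y+h,x:x+w]).mean().round(1)
print("switches vs t9",d(t,t9,291,194,18,11),"wrench",d(t,t0,188,172,36,36),"loupe",d(t,t0,422,168,18,18),"jar",d(t,t0,215,250,20,20))
print(ticket.sign_off())
```

```text
[[200 326 335 322 320 325 324 323 326 327 322 321 308 280 257 236 201 177]
 [274 330 332 344 332 320 323 320 322 325 323 323 322 324 322 325 307 240]
 [245 319 417 487 380 315 338 339 329 323 320 318 320 318 319 322 322 228]
 [231 311 323 290 307 322 451 464 370 330 291 300 320 323 319 322 324 363]
 [141 282 324 322 323 327 512 429 320 374 461 328 289 335 342 329 327 328]
 [182 281 310 315 318 358 477 351 289 322 325 323 313 444 475 378 346 286]
 [ 83  99 189 229 277 275 191 268 316 323 323 322 276 507 409 301 345 224]
 [ 41  42  44  40  44  81 186 222 277 308 312 311 363 513 374 288 316 202]
 [ 56  56  46  41  48  44  45  45  46  83 139 201 279 244 278 309 196  66]]
switches vs t9 8.0 wrench 14.1 loupe 11.4 jar 14.5
the job is handed in; nothing more can be done
None
```

The job is done and handed in at about 26 s of the 64 s allowed. The cap is off, the switches are set and the puller is back in its rack.

- **Cap:** I hooked the puller under the bar, pulled the cap off along the panel's normal and stood it flat on bare counter. The force at the pull was about 5 N.
- **Switches:** They started on, on, off, off. I used the puller's foot to turn switch 2 off and switch 3 on. The last top picture's pixels show on, off, on, off.
- **Puller:** The first hang ended about 4 mm to one side, so I gripped it again and centred it. By my last measurement it hangs within about 2–3 mm of its start: the top camera says 2 mm off, the scene camera about 3 mm.

**Limits of these checks:**
- The interface cannot tilt the tool, so I worked with the gripper upright throughout. It was planned to stay clear of the platter, and I saw no unexpected force near the stand.
- When the puller first went into the rack there was a light side contact of about 3 N. Seating it the second time pressed it down with about 9 N.
- The wrench, loupe and jar were never approached. My last comparison with the starting picture showed small brightness differences around all three, about as large as the lighting change elsewhere. It is therefore only a weak confirmation that they have not moved.
- The viewer's 12-picture limit was reached, so the final state after the re-hang was checked by numbers only.

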